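# Make up a leg kit and a drawer kit at the fittings counter

## Task

Make up two kits from the fittings standing on the counter. Leg kit: stand the three tall steel feet upright on the floor of the round green tub, grouped close in a triangle. Drawer kit, in the green divided tray: stand the round brass knob on its base in the square compartment and the dark bar pull on its two feet in the long compartment, with its bar running lengthwise; leave the square-headed knob and the low glide where they are.

Things in the scene. Friction and masses are not known exactly. Their poses are not given: they have to be found in the camera images.
- foot1: tall plain steel furniture foot standing upright: a cylinder 30 mm in diameter and 70 mm high with a 6 mm black rubber pad (27 mm diameter) underneath and a small black dot on its flat top. Three alike. 130 g give or take. Origin: centre of its underside, z up its axis.
- foot2: tall plain steel furniture foot standing upright: a cylinder 30 mm in diameter and 70 mm high with a 6 mm black rubber pad (27 mm diameter) underneath and a small black dot on its flat top. Three alike. 130 g give or take. Origin: centre of its underside, z up its axis.
- foot3: tall plain steel furniture foot standing upright: a cylinder 30 mm in diameter and 70 mm high with a 6 mm black rubber pad (27 mm diameter) underneath and a small black dot on its flat top. Three alike. 130 g give or take. Origin: centre of its underside, z up its axis.
- round_knob: round brass drawer knob standing on its base: base 24 mm in diameter, narrow neck 16 mm, round head 36 mm in diameter whose side, the part to grip, runs from 22 to 34 mm up; 38 mm high. About 60 g. Origin: centre of its underside, z up its axis.
- bar_pull: dark steel drawer pull standing on its two feet: a round bar 80 mm long and 12 mm thick, running along the body's x axis, its axis 28 mm above the underside (top at 34 mm), on two posts 60 mm apart with base discs 24 mm across. About 70 g. Origin: at the level of the underside, midway between the posts, z up; grip the bar in the middle, across y.
- tub: low round green tub, fixed to the counter: 104 mm outside diameter, 30 mm high, inside 94 mm across at the floor and 96 mm at the rim; the floor is 4 mm thick. The leg kit goes in it. Origin: centre of its underside, on the counter.
- tray: green divided tray, fixed, 164 (x) by 200 mm (y); walls 4 thick, 18 high; floor 4 thick. Origin: centre of its underside. In its axes: long compartment (bar pull, bar along x) 156 by 90, centre x 0, y +51; square compartment (round knob) 98 by 98, centre x -29, y -47; the narrow slot at +x, -y holds screws and gets nothing.
- square_knob: brass knob with a square head 34 by 34 mm, 34 mm high, on a 24 mm square base. Not wanted: leave it where it is. Origin: centre of its underside.
- glide: low round furniture glide: black rubber disc 46 mm in diameter with a smaller steel disc and a short 10 mm thick stud on top, 30 mm high in all. Not wanted: leave it where it is. Origin: centre of its underside.
There are look-alikes about, which are no part of the job. What is shaped like the round_knob but purple or turquoise is not meant. What is shaped like the foot1 but brown is not meant.

How it is judged:
By the outcome, as a careful person would: the job done as asked, in the order asked, and still so for the second after the job is handed in, with the robot touching nothing.
It also fails if it takes over 120 s, if anything falls off the work surface, if the arm or the gripper's body presses on something with over 40 N, if the wrist force passes 120 N, or if a joint passes its speed limit or range.

## Robot

A 6-joint arm with a two-finger parallel gripper is mounted at the origin on the work surface. World frame = base frame: x ahead of the robot, y to its left, z up, the work surface at z = 0. Lengths are in m, angles in rad, forces in N, time in s.
With the tool pointing down it reaches from about 0.375 to 0.9 m from the base axis. Payload 3.1 kg.
Tool frame: the origin (TCP) lies on the centre line of the jaws, within the pads' length; the fingertips stand 25 mm ahead of it and the grasp point (between the pads) lies 6 mm ahead of it (robot.nose_length is the y of the fingertips in the tool frame, in m); y points along the fingers, z is the direction in which the jaws open and shut, and the axes are right-handed (so a half turn about y gives the same grasp; the last joint's range is limited). The gripper opens to 87 mm and grips with 3 to 60 N. Pads are 19 mm wide; open, the fingers measure 117 mm over their backs; the gripper's body (75 mm by 190 mm) begins 51 mm behind the grasp point.
Start: joints at [1, 0.527, 1.433, -0, 1.181, -0.178], TCP at [0.239, 0.577, 0.248] pointing down, gripper open.
Joint ranges: [-3.08, 3.08], [-0.75, 2.2], [0.22, 2.44], [-1.43, 4.57], [0, 2.65], [-2.85, 2.85]. Speed limits (rad/s): [2.79, 2.79, 3.14, 3.14, 3.14, 3.14].

## Interface

Orientations are given as a unit quaternion [x, y, z, w].
In Python, from rig import robot, eyes, ticket gives the robot as it stands.
- The arm moves only by the tool play_rows, never from a script. Its argument "series" is a list of rows, each a list of 7 numbers: the opening, from 0 (shut) to 1 (fully open), then the shift along the tool's x, y, z scaled (see below), then the turn, a rotation vector about the tool's x, y, z scaled (see below). In form: [[claw, dx, dy, dz, ax, ay, az], ...]. A call has 1 to 12 rows; each row shifts and turns the commanded pose from where the row before left it, along the tool's axes as they then stand; what a row does not reach is not made up. The controller multiplies each number of a shift by 100 mm and each number of a turn by 180 degrees. A row lasts 1/12 s, in which the tool goes at most 41.7 mm and 7.16 degrees, less where a joint would pass 70% of its speed; a pose out of reach is approached as far as the arm can. A call with a number of a shift or a turn outside -1 to 1 is refused whole. A call with a gripper value outside its range is refused whole. The fingers move at their own pace and stop on an object; "grip_force" is the grip in N (left out, the last holds). Time passes only in rows, so rows that do not move let the fingers close. It gives the time, the measured TCP pose, the force and the opening at its end, in the units of the state.
- robot.get_obs(): the state, without advancing time (a new reading comes with each control period).
- eyes.camera(name): name is "scene" or "top" or "wrist"; returns the picture (480x640x3 uint8, red, green, blue); there is no depth.
- eyes.camera_params(name): a dict with "K" (3x3 intrinsics, pixels), "D" ([k1, k2, p1, p2, k3] as OpenCV has them; the pictures are not rectified), "rvec" (rotation vector, rad) and "tvec" (3), from world to camera coordinates, as OpenCV has them. Camera axes: x right, y down, z forward; pixel columns grow to the right and rows downward; lengths in m; the calibration is good to about 2 mm. A picture is of the moment at which its call begins: read the wrist's pose just before it. camera_params takes no time and is no camera call; for the wrist camera it gives the pose at the moment of the call.
- ticket.hand_in(): hands the job in, once; it reports no verdict.
The state is a dict: "time": time; "q": joint angles; "joint_velocities": joint speeds; "joint_torque": joint torques, N m; "position": TCP position; "tool_rot": TCP orientation; "ft_force": force on the tool from outside, world axes, zero at the start; "moment": the same for the moment, N m; "grip_width": finger opening in m.
Only numpy, scipy, OpenCV 4.12 (cv2) and the standard library are available. Lean on these libraries where they do the work, as an engineer would, in place of code of your own. Each camera call takes 0.05 s, during which the arm holds its last target.

## Working session

There is one attempt and no reset: what is moved stays moved. The work goes in short steps, Python scripts to look and compute and a tool call to move; the robot and the scene stay as the last step left them, time stands still between calls to the robot, and variables do not carry over. Pictures are saved under pics/ and viewed, and the job is handed in when it is done.

Besides the shell and the picture viewer there is one more tool, called after ">>>" in YAML: its name, and indented under it one key for each argument. play_rows: Moves the arm, as the interface text tells. Its arguments: {"type":"object","properties":{"series":{"type":"array","items":{"type":"array","items":{"type":"number"}}},"grip_force":{"type":"number"}},"required":["series"]}

```bash
ls; mkdir -p pics
cat > a.py <<'E'
from rig import robot, eyes, ticket
import cv2
print(robot.get_obs())
for n in ("scene","top","wrist"):
    im=eyes.camera(n); cv2.imwrite(f"pics/{n}0.png",im[:,:,::-1]); print(n,eyes.camera_params(n))
E
python3 a.py
```

```text
pics
{'time': 0.0, 'q': array([ 9.99526699e-01,  5.28473771e-01,  1.43390590e+00, -9.46493595e-06,
        1.18141878e+00, -1.78465924e-01]), 'joint_velocities': array([2.60386390e-05, 6.01044512e-05, 6.68234632e-04, 1.08196741e-03,
       4.84847807e-04, 1.99362954e-03]), 'joint_torque': array([-7.49744977e-04, -4.40043426e+01, -1.76589775e+01,  6.31429651e-02,
        5.82912366e-02, -1.75760720e-04]), 'position': array([0.23881433, 0.57682909, 0.24656578]), 'tool_rot': array([ 0.69423938, -0.1382673 ,  0.13770197, -0.69278569]), 'ft_force': array([-0.6125322 , -0.54567954,  0.30614692]), 'moment': array([ 0.01617264,  0.00280768, -0.01204407]), 'grip_width': 0.08668282218775121}
scene {'K': array([[554.63237873,   0.        , 313.83477073],
       [  0.        , 554.63237873, 242.21466672],
       [  0.        ,   0.        ,   1.        ]]), 'D': array([0.04941206, 0.        , 0.        , 0.        , 0.        ]), 'rvec': array([ 0.82205789,  2.57471752, -1.05260951]), 'tvec': array([ 0.48435178, -0.21615903,  1.29067608])}
top {'K': array([[477.5243552 ,   0.        , 318.45867774],
       [  0.        , 477.5243552 , 240.22112926],
       [  0.        ,   0.        ,   1.        ]]), 'D': array([0.02096106, 0.        , 0.        , 0.        , 0.        ]), 'rvec': array([ 2.14818062, -2.14673357,  0.14250244]), 'tvec': array([0.00573219, 0.59590963, 1.02458993])}
wrist {'K': array([[351.1127438 ,   0.        , 323.08583085],
       [  0.        , 351.1127438 , 235.85389422],
       [  0.        ,   0.        ,   1.        ]]), 'D': array([0.02345732, 0.        , 0.        , 0.        , 0.        ]), 'rvec': array([-2.43114716, -1.62261477, -0.20782066]), 'tvec': array([-0.62465551, -0.02944218,  0.38906494])}
```

View pics/top0.png

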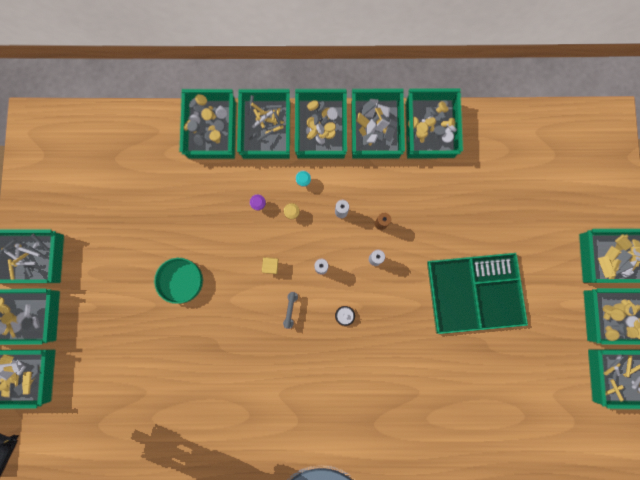

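View pics/scene0.png

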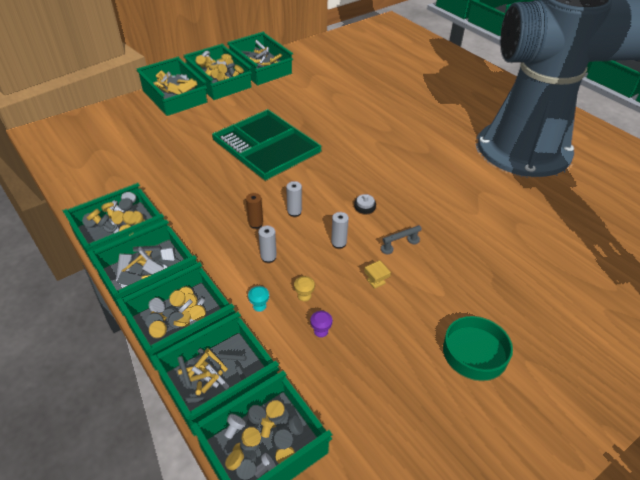

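View pics/wrist0.png

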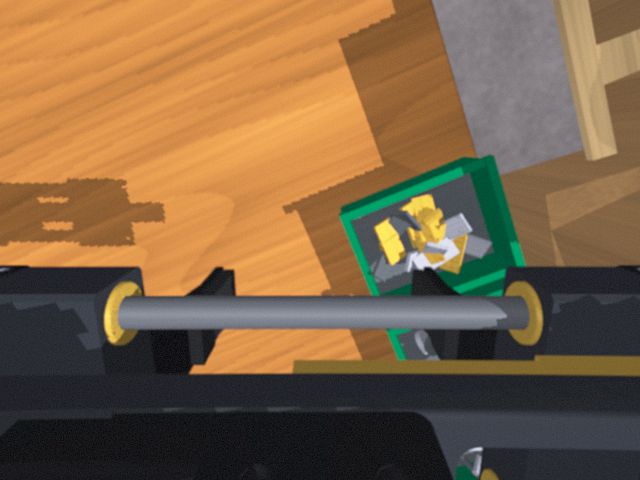

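The top view has three steel feet at (342,208), (321,266) and (378,257); the brown one at (384,220) is a look-alike. The brass round knob is at (291,211), with turquoise at (303,179) and purple at (258,202) as look-alikes. The rest are: square knob (270,266), bar pull (291,310), glide (345,316), tub (180,281), tray (477,293). I'll enlarge this area to confirm, and measure.

```bash
cat > h.py <<'E'
import cv2, numpy as np
from rig import robot, eyes, ticket
def ray(P,uv):
    n=cv2.undistortPoints(np.array([[uv]],float),P["K"],P["D"])[0,0]
    R=cv2.Rodrigues(P["rvec"])[0]; t=np.array(P["tvec"])
    return -R.T@t, R.T@np.array([n[0],n[1],1.])
def onz(P,uv,z):
    c,d=ray(P,uv); return c+d*(z-c[2])/d[2]
def two(P1,u1,P2,u2):
    c1,d1=ray(P1,u1);c2,d2=ray(P2,u2); d1/=np.linalg.norm(d1);d2/=np.linalg.norm(d2)
    s=np.linalg.lstsq(np.c_[d1,-d2],c2-c1,rcond=None)[0]
    a=c1+s[0]*d1;b=c2+s[1]*d2; return (a+b)/2,np.linalg.norm(a-b)
def proj(P,X):
    return cv2.projectPoints(np.array([X],float),P["rvec"],P["tvec"],P["K"],np.array(P["D"]))[0][0,0]
def crop(im,x0,y0,x1,y1,f,name):
    cv2.imwrite("pics/"+name,cv2.resize(im[y0:y1,x0:x1,::-1],None,fx=f,fy=f,interpolation=cv2.INTER_CUBIC))
E
python3 - <<'E'
import cv2
a=cv2.imread("pics/top0.png");b=cv2.imread("pics/scene0.png")
f=lambda i,k:cv2.resize(i,None,fx=k,fy=k,interpolation=cv2.INTER_CUBIC)
cv2.imwrite("pics/c1.png",f(a[165:340,240:410],3.4)); cv2.imwrite("pics/c2.png",f(b[170:350,230:430],3.2)); cv2.imwrite("pics/c3.png",f(a[240:345,420:535],5))
E
```

```text
(no output)
```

View pics/c1.png

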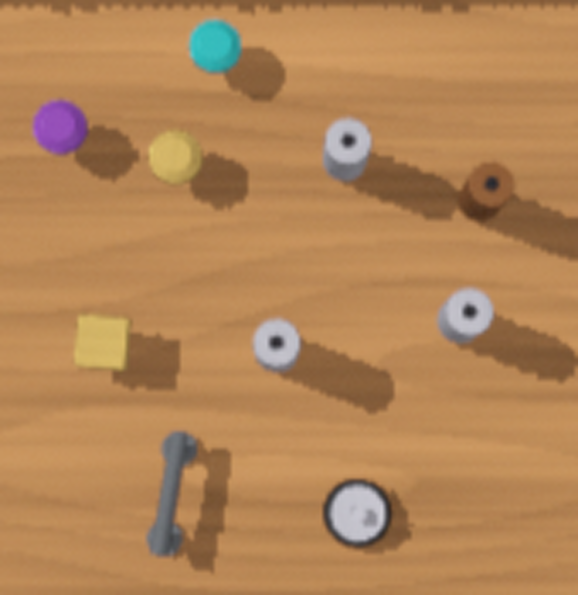

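View pics/c2.png

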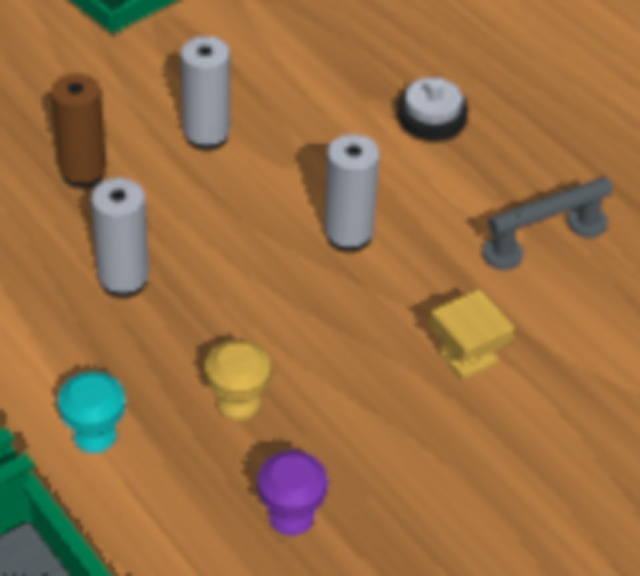

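View pics/c3.png

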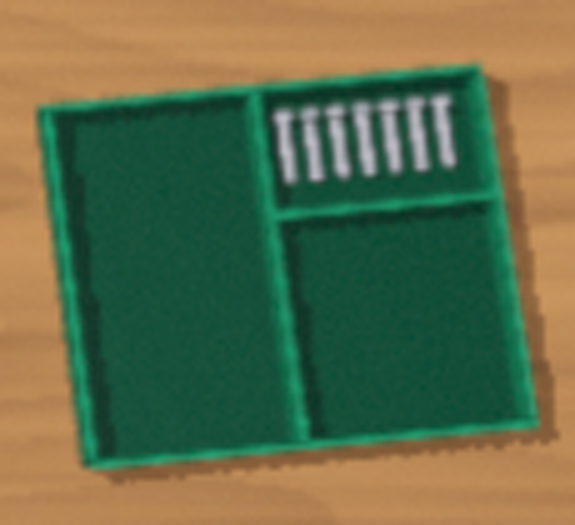

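The crops confirm it: three grey steel feet, the brass-yellow round knob between purple and turquoise, and the long compartment on the left (+y). Next I'll measure.

```bash
cat > m.py <<'E'
from h import *
a=cv2.imread("pics/top0.png");b=cv2.imread("pics/scene0.png")
T=eyes.camera_params("top");S=eyes.camera_params("scene")
def cen(im,c,r,f):
    x,y=int(c[0]),int(c[1]); p=im[y-r:y+r+1,x-r:x+r+1].astype(float)
    w=f(p); yy,xx=np.mgrid[-r:r+1,-r:r+1]; return np.array([x+(w*xx).sum()/w.sum(),y+(w*yy).sum()/w.sum()]),w.sum()
dark=lambda p:np.clip(130-p.max(2),0,None)
def r_(x):return np.round(x,4)
for n,t,s in (("far",(342,206),(267,230)),("near",(321,266),(340,217)),("right",(378,257),(294,185))):
    u,_=cen(a,t,3,dark);v,_=cen(b,s,3,dark)
    print(n,r_(u),r_(v),"tri",*map(r_,two(T,u,S,v)),"z70",r_(onz(T,u,.07)),"z76",r_(onz(T,u,.076)))
def blob(im,roi,f,mn=20):
    x0,y0,x1,y1=roi; m=f(im[y0:y1,x0:x1].astype(int)).astype(np.uint8)
    cs=cv2.findContours(m,cv2.RETR_EXTERNAL,cv2.CHAIN_APPROX_NONE)[0]; c=max(cs,key=cv2.contourArea); return c+np.array([x0,y0])
yel=lambda p:(p[...,2]>170)&(p[...,1]>140)&(p[...,0]<150)&(p[...,1]>p[...,2]*.78)
for n,roi in (("rk",(275,195,310,228)),("sq",(255,250,285,280))):
    c=blob(a,roi,yel); M=cv2.moments(c);u=(M["m10"]/M["m00"],M["m01"]/M["m00"]); print(n,r_(u),cv2.contourArea(c),cv2.boundingRect(c),r_(onz(T,u,.03)), "rad",cv2.minEnclosingCircle(c))
gry=lambda p:(p.max(2)-p.min(2)<45)&(p.max(2)<150)
c=blob(a,(275,285,305,335),gry);R=cv2.minAreaRect(c);print("bar",R,r_(onz(T,R[0],.028)));bx=cv2.boxPoints(R);print([r_(onz(T,q,.028)[:2]) for q in bx])
grn=lambda p:(p[...,1]>p[...,2]+40)&(p[...,1]>p[...,0]+8)
c=blob(a,(140,240,220,320),grn);print("tub",cv2.fitEllipse(cv2.convexHull(c)))
c=blob(a,(415,240,540,345),grn);q=cv2.approxPolyDP(cv2.convexHull(c),6,True)[:,0];print("tray",q.tolist(),[r_(onz(T,k,.018)[:2]) for k in q]);R=cv2.minAreaRect(c);bx=cv2.boxPoints(R);W=[onz(T,k,.018)[:2] for k in bx];print(R,r_(np.array(W)),r_(np.mean(W,0)),[r_(np.linalg.norm(W[i]-W[i-1])) for i in range(4)])
E
python3 m.py
```

```text
far [341.9798 205.913 ] [266.3855 230.583 ] tri [ 0.6676 -0.0456  0.0728] 0.0008 z70 [ 0.6678 -0.0455  0.07  ] z76 [ 0.6666 -0.0452  0.076 ]
near [320.819  265.1567] [340.1007 216.6277] tri [0.5377 0.0006 0.0726] 0.0006 z70 [0.5377 0.0008 0.07  ] z76 [0.5371 0.0008 0.076 ]
right [377.6993 256.0886] [293.5825 185.4535] tri [ 0.5573 -0.1219  0.0727] 0.0007 z70 [ 0.5574 -0.1219  0.07  ] z76 [ 0.5567 -0.1212  0.076 ]
rk [290.2248 210.3666] 150.5 (284, 203, 14, 16) [0.666  0.0705 0.03  ] rad ((290.770263671875, 210.44595336914062), 7.653604030609131)
sq [269.148  264.8321] 200.5 (262, 257, 16, 17) [0.5418 0.1166 0.03  ] rad ((269.3693542480469, 265.3492431640625), 9.926814079284668)
bar ((290.0904846191406, 309.93450927734375), (10.190387725830078, 36.65380096435547), 9.090276718139648) [0.4419 0.0689 0.028 ]
[array([0.4042, 0.086 ]), array([0.4835, 0.074 ]), array([0.4799, 0.0516]), array([0.4007, 0.0638])]
tub ((177.71913146972656, 280.3999938964844), (45.191680908203125, 47.57841491699219), 75.6491928100586)
tray [[515, 253], [527, 324], [438, 333], [428, 261]] [array([ 0.5701, -0.4378]), array([ 0.4122, -0.4552]), array([ 0.3919, -0.2586]), array([ 0.5517, -0.2416])]
((477.287841796875, 292.8255615234375), (73.50467681884766, 93.2887954711914), 84.42780303955078) [[ 0.5523 -0.24  ]
 [ 0.573  -0.4495]
 [ 0.4103 -0.4556]
 [ 0.3898 -0.2506]] [ 0.4813 -0.3489] [np.float64(0.1628), np.float64(0.2106), np.float64(0.1628), np.float64(0.206)]
```

```bash
cat > m2.py <<'E'
exec(open("m.py").read().split("for n,t,s")[0])
from scipy.optimize import least_squares
exec("def blob"+open("m.py").read().split("def blob")[1].split("yel=")[0])
grn=lambda p:(p[...,1]>p[...,2]+40)&(p[...,1]>p[...,0]+8)
for im,P,roi in ((a,T,(140,240,220,320)),(b,S,(430,305,525,390))):
    c=cv2.convexHull(blob(im,roi,grn))[:,0]
    C=ray(P,(320,240))[0][:2]
    # densify hull
    pts=np.concatenate([np.linspace(c[i-1],c[i],6)[:-1] for i in range(len(c))]).astype(float)
    W3=np.array([onz(P,k,.03)[:2] for k in pts]); 
    cen0=W3.mean(0); away=(cen0-C)/np.linalg.norm(cen0-C)
    sel=((W3-cen0)@away)>0.01
    r=least_squares(lambda v:np.linalg.norm(W3[sel]-v[:2],axis=1)-v[2],[*cen0,.052]); r2=least_squares(lambda v:np.linalg.norm(W3[sel]-v[:2],axis=1)-.052,cen0)
    print("tub rim",r_(r.x),r_(r2.x),r.cost)
print("campos",r_(ray(T,(320,240))[0]))
# wall tops of tray, brighter green
m=((a[...,1].astype(int)>a[...,2].astype(int)+50)&(a[...,1]>115)).astype(np.uint8)*255
cv2.imwrite("pics/m.png",cv2.resize(m[240:345,140:540],(800,210)))
o=robot.get_obs();from scipy.spatial.transform import Rotation as Ro
print(Ro.from_quat(o["tool_rot"]).as_matrix().round(3))
# wrist cam in tool frame
Wp=eyes.camera_params("wrist");Rw=cv2.Rodrigues(Wp["rvec"])[0];cw=-Rw.T@Wp["tvec"];Rt=Ro.from_quat(o["tool_rot"]).as_matrix()
print("cam in tool",(Rt.T@(cw-o["position"])).round(4),(Rt.T@Rw.T).round(3))
E
python3 m2.py
```

```text
tub rim [0.5077 0.3222 0.0499] [0.5074 0.3196] 1.8494594417611228e-06
tub rim [0.5081 0.3204 0.0509] [0.5094 0.3208] 2.627894081968544e-06
campos [4.4940e-01 4.0000e-04 1.0968e+00]
[[ 0.924 -0.001  0.383]
 [-0.383 -0.001  0.924]
 [-0.    -1.    -0.002]]
cam in tool [-6.880e-02 -1.373e-01 -1.000e-04] [[ 0.001  0.968  0.252]
 [-0.002 -0.252  0.968]
 [ 1.    -0.001  0.002]]
```

View pics/m.png

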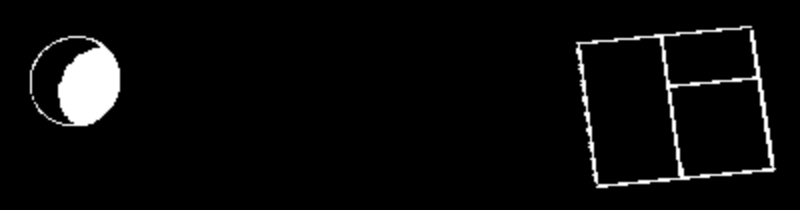

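```bash
cat > go.py <<'E'
import sys,math
from h import *
from scipy.spatial.transform import Rotation as Ro
x,y,z,phi=map(float,sys.argv[1:5])
o=robot.get_obs();p=o["position"];R=Ro.from_quat(o["tool_rot"]).as_matrix()
f0=math.degrees(math.atan2(R[1,2],R[0,2]));dphi=(phi-f0+180)%360-180
D=np.array([x,y,z])-p;f=math.radians(phi)
dx=D@[math.sin(f),-math.cos(f),0];dz=D@[math.cos(f),math.sin(f),0]
print("t %.2f pos %s phi %.1f down %s grip %.4f"%(o["time"],p.round(4),f0,R[:,1].round(3),o["grip_width"]))
tot=np.hypot(dx,dz)
print("turn y: %.4f (rows>=%d)  after turn: dx %.3f dz %.3f (rows>=%d)  dy %.3f"%(-dphi/180,math.ceil(abs(dphi)/7.1),dx*10,dz*10,math.ceil(tot/.041),-D[2]*10))
for n in range(max(1,math.ceil(tot/.041)),max(1,math.ceil(tot/.041))+4): print(n,"%.4f %.4f"%(dx*10/n,dz*10/n))
E
python3 go.py .5375 .0008 .17 60
```

```text
t 0.15 pos [0.2389 0.577  0.2468] phi 67.5 down [-0.001 -0.001 -1.   ] grip 0.0873
turn y: 0.0416 (rows>=2)  after turn: dx 5.467 dz -3.497 (rows>=16)  dy 0.768
16 0.3417 -0.2185
17 0.3216 -0.2057
18 0.3037 -0.1943
19 0.2877 -0.1840
```

>>> play_rows:
  series:
    - [0.65, 0, 0.2, 0, 0, 0.021, 0]
    - [0.65, 0, 0.2, 0, 0, 0.021, 0]
    - [0.65, 0.304, 0.05, -0.194, 0, 0, 0]
    - [0.65, 0.304, 0.05, -0.194, 0, 0, 0]
    - [0.65, 0.304, 0.05, -0.194, 0, 0, 0]
    - [0.65, 0.304, 0.05, -0.194, 0, 0, 0]
    - [0.65, 0.304, 0.05, -0.194, 0, 0, 0]
    - [0.65, 0.304, 0.05, -0.194, 0, 0, 0]
    - [0.65, 0.304, 0, -0.194, 0, 0, 0]
    - [0.65, 0.304, 0, -0.194, 0, 0, 0]
    - [0.65, 0.304, 0, -0.194, 0, 0, 0]
    - [0.65, 0.304, 0, -0.194, 0, 0, 0]

```text
time: 1.15
position: [0.4055, 0.2556, 0.1774]
tool_rot: [0.683, -0.183, 0.183, -0.683]
ft_force: [0.2, 0.0, -0.0]
grip_width: 0.0567
```

>>> play_rows:
  series:
    - [0.65, 0.304, 0, -0.194, 0, 0, 0]
    - [0.65, 0.304, 0, -0.194, 0, 0, 0]
    - [0.65, 0.304, 0, -0.194, 0, 0, 0]
    - [0.65, 0.304, 0, -0.194, 0, 0, 0]
    - [0.65, 0.304, 0, -0.194, 0, 0, 0]
    - [0.65, 0.304, 0, -0.194, 0, 0, 0]
    - [0.65, 0.15, 0, -0.1, 0, 0, 0]
    - [0.65, 0.15, 0, -0.1, 0, 0, 0]
    - [0.65, 0, 0, 0, 0, 0, 0]
    - [0.65, 0, 0, 0, 0, 0, 0]

```text
time: 1.98
position: [0.5206, 0.0321, 0.1773]
tool_rot: [-0.683, 0.184, -0.184, 0.683]
ft_force: [-0.7, 0.6, -0.9]
grip_width: 0.0566
```

```bash
python3 go.py .5375 .0008 .056 60; python3 -c "
from h import *
im=eyes.camera('wrist');cv2.imwrite('pics/w1.png',im[:,:,::-1])
P=eyes.camera_params('wrist')
print(proj(P,[.5375,.0008,.073]))"
```

```text
t 1.98 pos [0.5206 0.0321 0.1773] phi 59.8 down [-0.001  0.    -1.   ] grip 0.0566
turn y: -0.0011 (rows>=1)  after turn: dx 0.303 dz -0.187 (rows>=1)  dy 1.213
1 0.3026 -0.1868
2 0.1513 -0.0934
3 0.1009 -0.0623
4 0.0757 -0.0467
[296.96565078 285.12579133]
```

View pics/w1.png

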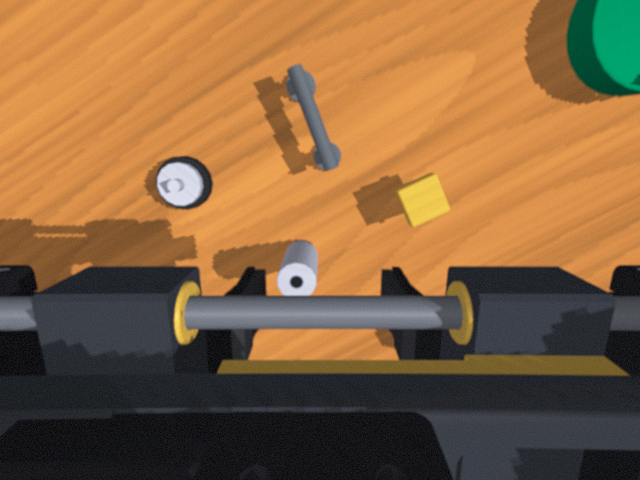

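The dot in the wrist view is at (296,282), against a predicted (297,285), so the measurement holds. I'll finish the approach and grip.

>>> play_rows:
  series:
    - [0.65, 0.15, 0, -0.094, 0, 0, 0]
    - [0.65, 0.15, 0, -0.094, 0, 0, 0]
    - [0.65, 0, 0.3, 0, 0, 0, 0]
    - [0.65, 0, 0.3, 0, 0, 0, 0]
    - [0.65, 0, 0.3, 0, 0, 0, 0]
    - [0.65, 0, 0.2, 0, 0, 0, 0]
    - [0.65, 0, 0.11, 0, 0, 0, 0]
    - [0.65, 0, 0, 0, 0, 0, 0]
    - [0.2, 0, 0, 0, 0, 0, 0]
    - [0.2, 0, 0, 0, 0, 0, 0]
    - [0.2, 0, 0, 0, 0, 0, 0]
    - [0.2, 0, 0, 0, 0, 0, 0]
  grip_force: 20

```text
time: 3.03
position: [0.538, 0.0014, 0.0579]
tool_rot: [-0.683, 0.182, -0.184, 0.683]
ft_force: [0.6, 0.0, -0.8]
grip_width: 0.0376
```

>>> play_rows:
  series:
    - [0.2, 0, 0, 0, 0, 0, 0]
    - [0.2, 0, -0.1, 0, 0, 0, 0]
    - [0.2, 0, -0.25, 0, 0, 0, 0]
    - [0.2, 0, -0.3, 0, 0, 0, 0]
    - [0.2, 0, -0.3, 0, 0, 0, 0]
    - [0.2, 0, -0.2, 0, 0, 0, 0]
    - [0.2, 0, 0, 0, 0, 0, 0]

```text
time: 3.62
position: [0.5398, 0.001, 0.1766]
tool_rot: [-0.683, 0.18, -0.187, 0.683]
ft_force: [-0.0, -0.5, -2.5]
grip_width: 0.0295
```

```bash
python3 go.py .5253 .311 .17 60
```

```text
t 3.62 pos [0.5398 0.001  0.1766] phi 59.9 down [ 0.01  -0.002 -1.   ] grip 0.0295
turn y: -0.0004 (rows>=1)  after turn: dx -1.676 dz 2.612 (rows>=8)  dy 0.066
8 -0.2095 0.3265
9 -0.1862 0.2903
10 -0.1676 0.2612
11 -0.1524 0.2375
```

>>> play_rows:
  series:
    - [0.2, -0.08, 0, 0.12, 0, 0, 0]
    - [0.2, -0.16, 0, 0.25, 0, 0, 0]
    - [0.2, -0.18, 0, 0.28, 0, 0, 0]
    - [0.2, -0.18, 0, 0.28, 0, 0, 0]
    - [0.2, -0.18, 0, 0.28, 0, 0, 0]
    - [0.2, -0.18, 0, 0.28, 0, 0, 0]
    - [0.2, -0.18, 0, 0.28, 0, 0, 0]
    - [0.2, -0.18, 0, 0.28, 0, 0, 0]
    - [0.2, -0.17, 0, 0.27, 0, 0, 0]
    - [0.2, -0.12, 0, 0.19, 0, 0, 0]
    - [0.2, -0.06, 0, 0.1, 0, 0, 0]
    - [0.2, 0, 0, 0, 0, 0, 0]

```text
time: 4.62
position: [0.5226, 0.313, 0.171]
tool_rot: [-0.683, 0.183, -0.182, 0.683]
ft_force: [0.8, -0.5, -1.2]
grip_width: 0.029
```

```bash
python3 go.py .5253 .311 .064 60; python3 -c "
from h import *
im=eyes.camera('scene');crop(im,400,250,600,400,4,'s1.png')
print(robot.get_obs()['position'])"
```

```text
t 4.62 pos [0.5226 0.313  0.171 ] phi 60.1 down [-0.  0. -1.] grip 0.0290
turn y: 0.0006 (rows>=1)  after turn: dx 0.033 dz -0.004 (rows>=1)  dy 1.070
1 0.0334 -0.0039
2 0.0167 -0.0019
3 0.0111 -0.0013
4 0.0083 -0.0010
[0.52267572 0.31121096 0.17097393]
```

View pics/s1.png

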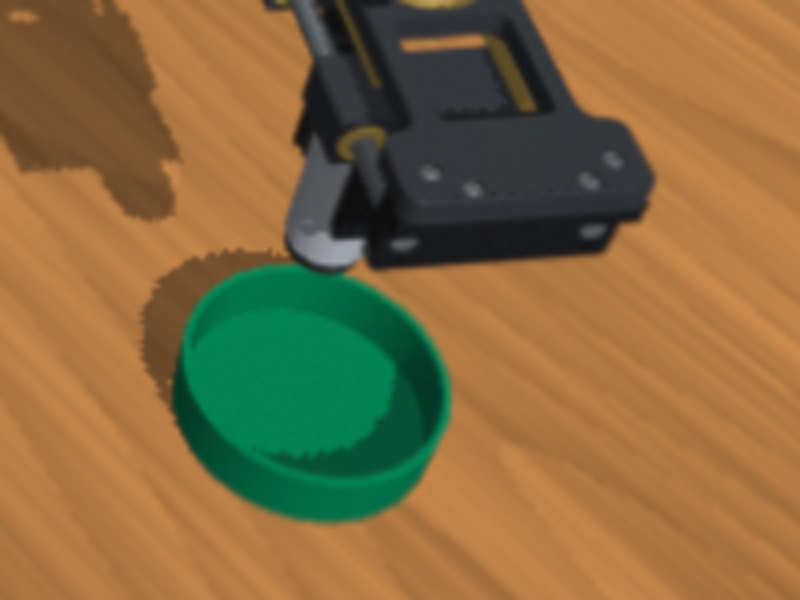

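```bash
python3 -c "
from h import *
P=eyes.camera_params('scene');o=robot.get_obs()['position']
for z in (.115,.15,.19): print((proj(P,[o[0],o[1],z])-[400,250])*4)
im=eyes.camera('wrist');cv2.imwrite('pics/w2.png',im[:,:,::-1])
im=eyes.camera('top');crop(im,130,220,260,330,5,'t2.png')
"
```

```text
[316.69196083 237.03834643]
[338.43190353 176.13199709]
[365.09692092 101.66605219]
```

View pics/w2.png

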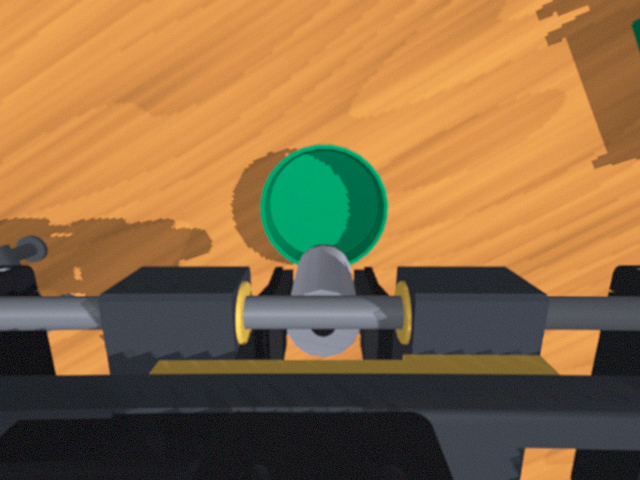

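View pics/t2.png

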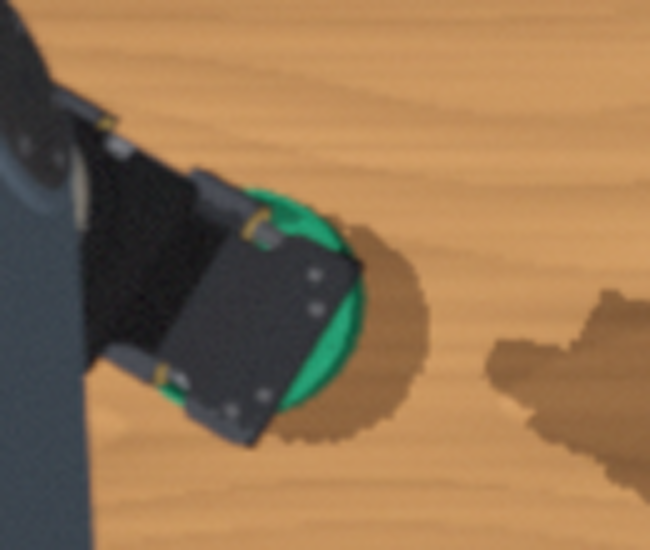

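The foot is upright: the image lean matches the projected vertical. I'll lower it and watch for contact.

>>> play_rows:
  series:
    - [0.2, 0.025, 0, 0.005, 0, 0, 0]
    - [0.2, 0, 0.3, 0, 0, 0, 0]
    - [0.2, 0, 0.3, 0, 0, 0, 0]
    - [0.2, 0, 0.2, 0, 0, 0, 0]
    - [0.2, 0, 0.1, 0, 0, 0, 0]
    - [0.2, 0, 0.05, 0, 0, 0, 0]
    - [0.2, 0, 0, 0, 0, 0, 0]
    - [0.2, 0, 0, 0, 0, 0, 0]

```text
time: 5.43
position: [0.5268, 0.3099, 0.0774]
tool_rot: [-0.683, 0.183, -0.184, 0.683]
ft_force: [-0.0, 0.2, -0.5]
grip_width: 0.0292
```

>>> play_rows:
  series:
    - [0.2, 0, 0.02, 0, 0, 0, 0]
    - [0.2, 0, 0.02, 0, 0, 0, 0]
    - [0.2, 0, 0, 0, 0, 0, 0]

```text
time: 5.68
position: [0.5261, 0.3103, 0.0732]
tool_rot: [-0.683, 0.183, -0.184, 0.683]
ft_force: [-0.2, 0.4, -1.1]
grip_width: 0.0295
```

```bash
python3 go.py .5253 .311 .06 60
```

```text
t 5.68 pos [0.5261 0.3103 0.0732] phi 59.9 down [ 0.001  0.    -1.   ] grip 0.0295
turn y: -0.0003 (rows>=1)  after turn: dx -0.010 dz 0.002 (rows>=1)  dy 0.132
1 -0.0104 0.0017
2 -0.0052 0.0009
3 -0.0035 0.0006
4 -0.0026 0.0004
```

>>> play_rows:
  series:
    - [0.2, 0, 0.03, 0, 0, 0, 0]
    - [0.2, 0, 0.02, 0, 0, 0, 0]
    - [0.2, 0, 0, 0, 0, 0, 0]

```text
time: 5.93
position: [0.5254, 0.3101, 0.0672]
tool_rot: [0.683, -0.184, 0.183, -0.683]
ft_force: [0.2, -0.6, -1.7]
grip_width: 0.0295
```

>>> play_rows:
  series:
    - [0.2, 0, 0.02, 0, 0, 0, 0]
    - [0.2, 0, 0.01, 0, 0, 0, 0]
    - [0.2, 0, 0, 0, 0, 0, 0]

```text
time: 6.18
position: [0.5256, 0.3101, 0.0642]
tool_rot: [0.683, -0.184, 0.183, -0.683]
ft_force: [-0.4, 0.6, -1.0]
grip_width: 0.0298
```

>>> play_rows:
  series:
    - [0.2, 0, 0.01, 0, 0, 0, 0]
    - [0.2, 0, 0.01, 0, 0, 0, 0]
    - [0.2, 0, 0, 0, 0, 0, 0]

```text
time: 6.43
position: [0.5257, 0.3101, 0.0623]
tool_rot: [0.683, -0.184, 0.183, -0.683]
ft_force: [0.2, 0.1, -1.7]
grip_width: 0.0293
```

```bash
python3 -c "
from h import *
im=eyes.camera('scene');crop(im,400,250,600,400,4,'s2.png')
print(robot.get_obs()['position'],robot.get_obs()['ft_force'])"
```

```text
[0.52571179 0.31014608 0.06242786] [-0.63001192  0.76743368 -0.6843264 ]
```

View pics/s2.png

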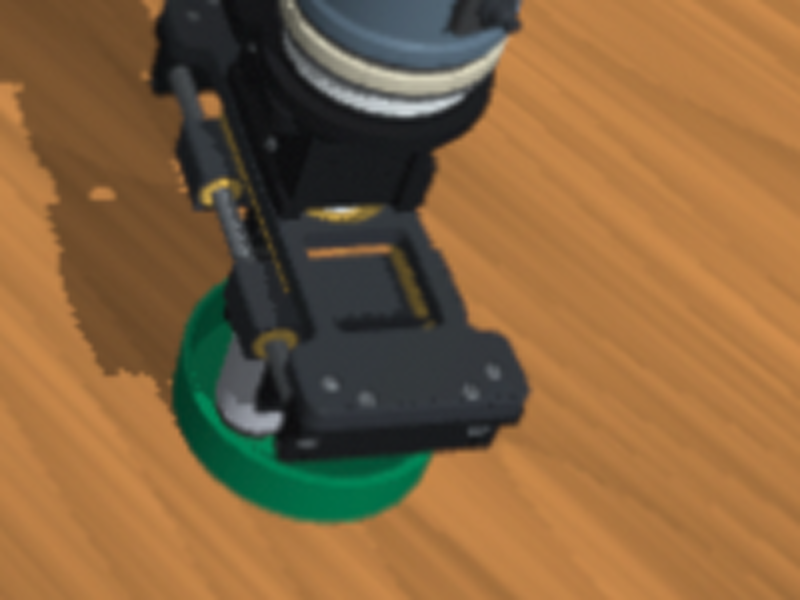

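>>> play_rows:
  series:
    - [0.2, 0, 0.01, 0, 0, 0, 0]
    - [0.2, 0, 0.01, 0, 0, 0, 0]
    - [0.2, 0, 0, 0, 0, 0, 0]

```text
time: 6.73
position: [0.5261, 0.3102, 0.0619]
tool_rot: [-0.683, 0.183, -0.184, 0.683]
ft_force: [-1.4, -1.2, 7.1]
grip_width: 0.0297
```

>>> play_rows:
  series:
    - [0.2, 0, 0.01, 0, 0, 0, 0]
    - [0.2, 0, 0.01, 0, 0, 0, 0]
    - [0.2, 0, 0, 0, 0, 0, 0]

```text
time: 6.98
position: [0.5263, 0.3103, 0.0618]
tool_rot: [-0.683, 0.183, -0.184, 0.683]
ft_force: [-3.4, -2.0, 16.7]
grip_width: 0.0293
```

Contact is at TCP z 0.062, exactly 4 mm above the pick height, so the foot didn't slip. I'll relieve the load, release, and retreat.

>>> play_rows:
  series:
    - [0.2, 0, -0.025, 0, 0, 0, 0]
    - [0.5, 0, 0, 0, 0, 0, 0]
    - [0.5, 0, 0, 0, 0, 0, 0]
    - [0.5, 0, 0, 0, 0, 0, 0]
    - [0.5, 0, 0, 0, 0, 0, 0]
    - [0.5, 0, -0.2, 0, 0, 0, 0]
    - [0.5, 0, -0.3, 0, 0, 0, 0]
    - [0.65, 0, -0.3, 0, 0, 0, 0]
    - [0.65, 0, -0.28, 0, 0, 0, 0]
    - [0.65, 0, 0, 0, 0, 0, 0]

```text
time: 7.82
position: [0.5292, 0.3116, 0.1745]
tool_rot: [-0.681, 0.18, -0.187, 0.685]
ft_force: [0.1, 0.7, 0.5]
grip_width: 0.0539
```

```bash
python3 go.py .557 -.1217 .17 120
```

```text
t 7.82 pos [0.5292 0.3116 0.1745] phi 59.9 down [ 0.01   0.004 -1.   ] grip 0.0539
turn y: -0.3336 (rows>=9)  after turn: dx -1.926 dz -3.891 (rows>=11)  dy 0.045
11 -0.1751 -0.3538
12 -0.1605 -0.3243
13 -0.1481 -0.2993
14 -0.1375 -0.2780
```

>>> play_rows:
  series:
    - [0.65, 0, 0, 0, 0, -0.037, 0]
    - [0.65, 0, 0, 0, 0, -0.037, 0]
    - [0.65, 0, 0, 0, 0, -0.037, 0]
    - [0.65, 0, 0, 0, 0, -0.037, 0]
    - [0.65, 0, 0, 0, 0, -0.037, 0]
    - [0.65, 0, 0, 0, 0, -0.037, 0]
    - [0.65, 0, 0, 0, 0, -0.037, 0]
    - [0.65, 0, 0, 0, 0, -0.037, 0]
    - [0.65, 0, 0, 0, 0, -0.037, 0]
    - [0.65, 0, 0, 0, 0, 0, 0]

```text
time: 8.65
position: [0.5254, 0.31, 0.1681]
tool_rot: [0.683, 0.182, -0.183, -0.683]
ft_force: [0.5, 0.1, -1.7]
grip_width: 0.0566
```

```bash
python3 go.py .557 -.1217 .17 120;python3 -c "
from h import *
im=eyes.camera('scene');crop(im,400,250,600,400,4,'s3.png')"
```

```text
t 8.65 pos [0.5254 0.31   0.1681] phi 120.0 down [-0.001 -0.001 -1.   ] grip 0.0566
turn y: -0.0001 (rows>=1)  after turn: dx -1.885 dz -3.896 (rows>=11)  dy -0.019
11 -0.1713 -0.3542
12 -0.1571 -0.3247
13 -0.1450 -0.2997
14 -0.1346 -0.2783
```

View pics/s3.png

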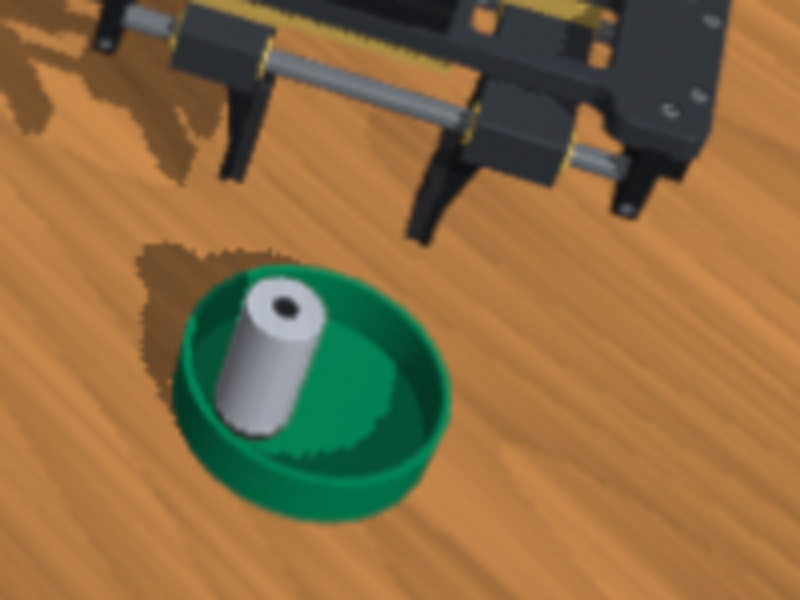

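The first foot stands upright at crop (270,370), clear of the wall. On to the right-hand foot.

>>> play_rows:
  series:
    - [0.65, -0.07, 0, -0.15, 0, 0, 0]
    - [0.65, -0.155, 0, -0.32, 0, 0, 0]
    - [0.65, -0.155, 0, -0.32, 0, 0, 0]
    - [0.65, -0.155, 0, -0.32, 0, 0, 0]
    - [0.65, -0.155, 0, -0.32, 0, 0, 0]
    - [0.65, -0.155, 0, -0.32, 0, 0, 0]
    - [0.65, -0.155, 0, -0.32, 0, 0, 0]
    - [0.65, -0.155, 0, -0.32, 0, 0, 0]
    - [0.65, -0.155, 0, -0.32, 0, 0, 0]
    - [0.65, -0.155, 0, -0.32, 0, 0, 0]
    - [0.65, -0.155, 0, -0.32, 0, 0, 0]
    - [0.65, -0.155, 0, -0.32, 0, 0, 0]

```text
time: 9.7
position: [0.5544, -0.0982, 0.1687]
tool_rot: [-0.683, -0.181, 0.181, 0.684]
ft_force: [1.2, 0.0, 0.6]
grip_width: 0.0566
```

>>> play_rows:
  series:
    - [0.65, -0.08, 0, -0.16, 0, 0, 0]
    - [0.65, -0.03, 0, -0.06, 0, 0, 0]
    - [0.65, 0, 0, 0, 0, 0, 0]
    - [0.65, 0, 0, 0, 0, 0, 0]

```text
time: 10.03
position: [0.5555, -0.1202, 0.1686]
tool_rot: [-0.683, -0.181, 0.182, 0.684]
ft_force: [-0.1, 0.7, -0.9]
grip_width: 0.0567
```

```bash
python3 go.py .557 -.1217 .056 120
```

```text
t 10.03 pos [ 0.5555 -0.1202  0.1686] phi 119.8 down [-0.001  0.001 -1.   ] grip 0.0567
turn y: -0.0012 (rows>=1)  after turn: dx 0.005 dz -0.020 (rows>=1)  dy 1.126
1 0.0053 -0.0204
2 0.0026 -0.0102
3 0.0018 -0.0068
4 0.0013 -0.0051
```

>>> play_rows:
  series:
    - [0.65, 0.005, 0.2, -0.02, 0, 0, 0]
    - [0.65, 0, 0.3, 0, 0, 0, 0]
    - [0.65, 0, 0.3, 0, 0, 0, 0]
    - [0.65, 0, 0.2, 0, 0, 0, 0]
    - [0.65, 0, 0.11, 0, 0, 0, 0]
    - [0.65, 0, 0, 0, 0, 0, 0]
    - [0.25, 0, 0, 0, 0, 0, 0]
    - [0.25, 0, 0, 0, 0, 0, 0]
    - [0.25, 0, 0, 0, 0, 0, 0]
    - [0.25, 0, 0, 0, 0, 0, 0]
    - [0.25, 0, 0, 0, 0, 0, 0]
    - [0.25, 0, 0, 0, 0, 0, 0]

```text
time: 11.03
position: [0.558, -0.1227, 0.059]
tool_rot: [0.684, 0.183, -0.182, -0.683]
ft_force: [-1.0, 1.2, 4.9]
grip_width: 0.0297
```

>>> play_rows:
  series:
    - [0.25, 0, 0, 0, 0, 0, 0]
    - [0.25, 0, -0.1, 0, 0, 0, 0]
    - [0.25, 0, -0.25, 0, 0, 0, 0]
    - [0.25, 0, -0.3, 0, 0, 0, 0]
    - [0.25, 0, -0.3, 0, 0, 0, 0]
    - [0.25, 0, -0.2, 0, 0, 0, 0]
    - [0.25, 0, 0, 0, 0, 0, 0]
    - [0.25, 0, 0, 0, 0, 0, 0]

```text
time: 11.7
position: [0.5578, -0.1227, 0.1742]
tool_rot: [0.684, 0.183, -0.182, -0.683]
ft_force: [-0.2, -0.2, -1.8]
grip_width: 0.0293
```

```bash
python3 go.py .4907 .311 .17 120
```

```text
t 11.70 pos [ 0.5578 -0.1227  0.1742] phi 119.9 down [ 0.002 -0.001 -1.   ] grip 0.0293
turn y: -0.0007 (rows>=1)  after turn: dx 1.587 dz 4.092 (rows>=11)  dy 0.042
11 0.1443 0.3720
12 0.1323 0.3410
13 0.1221 0.3148
14 0.1134 0.2923
```

>>> play_rows:
  series:
    - [0.25, 0.05, 0, 0.13, 0, 0, 0]
    - [0.25, 0.1, 0, 0.25, 0, 0, 0]
    - [0.25, 0.12, 0, 0.31, 0, 0, 0]
    - [0.25, 0.12, 0, 0.31, 0, 0, 0]
    - [0.25, 0.12, 0, 0.31, 0, 0, 0]
    - [0.25, 0.12, 0, 0.31, 0, 0, 0]
    - [0.25, 0.12, 0, 0.31, 0, 0, 0]
    - [0.25, 0.12, 0, 0.31, 0, 0, 0]
    - [0.25, 0.12, 0, 0.31, 0, 0, 0]
    - [0.25, 0.12, 0, 0.31, 0, 0, 0]
    - [0.25, 0.12, 0, 0.31, 0, 0, 0]
    - [0.25, 0.12, 0, 0.31, 0, 0, 0]

```text
time: 12.7
position: [0.4983, 0.2483, 0.1708]
tool_rot: [-0.683, -0.18, 0.184, 0.683]
ft_force: [0.9, 0.1, -1.4]
grip_width: 0.0294
```

>>> play_rows:
  series:
    - [0.25, 0.12, 0, 0.31, 0, 0, 0]
    - [0.25, 0.07, 0, 0.19, 0, 0, 0]
    - [0.25, 0.04, 0, 0.11, 0, 0, 0]
    - [0.25, 0, 0, 0, 0, 0, 0]
    - [0.25, 0, 0, 0, 0, 0, 0]

```text
time: 13.12
position: [0.4895, 0.3106, 0.1717]
tool_rot: [0.683, 0.182, -0.184, -0.683]
ft_force: [-0.2, 0.1, -2.7]
grip_width: 0.0295
```

```bash
python3 go.py .4907 .311 .065 120
```

```text
t 13.12 pos [0.4895 0.3106 0.1717] phi 120.0 down [-0.003 -0.002 -1.   ] grip 0.0295
turn y: -0.0002 (rows>=1)  after turn: dx 0.013 dz -0.002 (rows>=1)  dy 1.067
1 0.0130 -0.0023
2 0.0065 -0.0012
3 0.0043 -0.0008
4 0.0032 -0.0006
```

>>> play_rows:
  series:
    - [0.25, 0.012, 0, 0, 0, 0, 0]
    - [0.25, 0, 0.3, 0, 0, 0, 0]
    - [0.25, 0, 0.3, 0, 0, 0, 0]
    - [0.25, 0, 0.25, 0, 0, 0, 0]
    - [0.25, 0, 0.14, 0, 0, 0, 0]
    - [0.25, 0, 0.05, 0, 0, 0, 0]
    - [0.25, 0, 0, 0, 0, 0, 0]
    - [0.25, 0, 0, 0, 0, 0, 0]

```text
time: 13.78
position: [0.4927, 0.3107, 0.0694]
tool_rot: [0.683, 0.182, -0.182, -0.683]
ft_force: [-0.1, -1.1, -0.8]
grip_width: 0.0293
```

>>> play_rows:
  series:
    - [0.25, 0, 0.015, 0, 0, 0, 0]
    - [0.25, 0, 0.015, 0, 0, 0, 0]
    - [0.25, 0, 0, 0, 0, 0, 0]

```text
time: 14.03
position: [0.4923, 0.3115, 0.0669]
tool_rot: [-0.683, -0.183, 0.182, 0.683]
ft_force: [-0.3, -0.3, -1.7]
grip_width: 0.0296
```

>>> play_rows:
  series:
    - [0.25, 0, 0.015, 0, 0, 0, 0]
    - [0.25, 0, 0.015, 0, 0, 0, 0]
    - [0.25, 0, 0, 0, 0, 0, 0]

```text
time: 14.28
position: [0.4919, 0.3116, 0.0631]
tool_rot: [-0.683, -0.182, 0.182, 0.683]
ft_force: [0.6, 0.5, -1.5]
grip_width: 0.0296
```

>>> play_rows:
  series:
    - [0.25, 0, 0.01, 0, 0, 0, 0]
    - [0.25, 0, 0, 0, 0, 0, 0]

```text
time: 14.45
position: [0.492, 0.3116, 0.0631]
tool_rot: [-0.683, -0.183, 0.182, 0.683]
ft_force: [-1.4, -0.2, 5.3]
grip_width: 0.0293
```

Contact again at z 0.063. Releasing.

>>> play_rows:
  series:
    - [0.25, 0, -0.005, 0, 0, 0, 0]
    - [0.5, 0, 0, 0, 0, 0, 0]
    - [0.5, 0, 0, 0, 0, 0, 0]
    - [0.5, 0, 0, 0, 0, 0, 0]
    - [0.5, 0, 0, 0, 0, 0, 0]
    - [0.5, 0, -0.2, 0, 0, 0, 0]
    - [0.5, 0, -0.3, 0, 0, 0, 0]
    - [0.65, 0, -0.3, 0, 0, 0, 0]
    - [0.65, 0, -0.28, 0, 0, 0, 0]
    - [0.65, 0, 0, 0, 0, 0, 0]
    - [0.65, 0, 0, 0, 0, 0, 0]

```text
time: 15.37
position: [0.4929, 0.3119, 0.1724]
tool_rot: [-0.683, -0.184, 0.181, 0.683]
ft_force: [0.2, -0.1, -0.2]
grip_width: 0.0557
```

```bash
python3 go.py .667 -.0455 .17 0; python3 -c "
from h import *
im=eyes.camera('top');crop(im,130,220,260,330,5,'t3.png');T=eyes.camera_params('top')
for x,y in ((.5253,.31),(.4915,.3115),(.508,.341)): print((proj(T,[x,y,.077])-[130,220])*5)"
```

```text
t 15.37 pos [0.4929 0.3119 0.1724] phi 119.9 down [ 0.004  0.002 -1.   ] grip 0.0557
turn y: 0.6660 (rows>=17)  after turn: dx 3.574 dz 1.741 (rows>=10)  dy 0.024
10 0.3574 0.1741
11 0.3249 0.1583
12 0.2978 0.1451
13 0.2749 0.1339
[230.55519041 253.03358064]
[223.5962659  332.46637425]
[155.90653557 293.61828957]
```

View pics/t3.png

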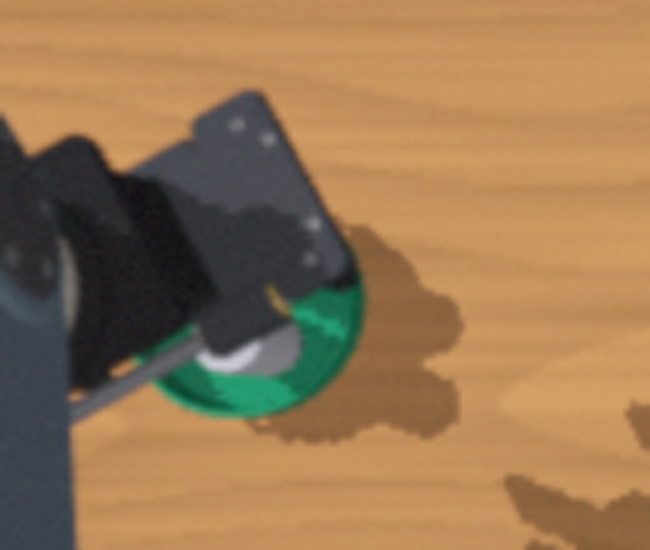

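>>> play_rows:
  series:
    - [0.65, 0, 0, 0, 0, 0.039, 0]
    - [0.65, 0, 0, 0, 0, 0.039, 0]
    - [0.65, 0, 0, 0, 0, 0.039, 0]
    - [0.65, 0, 0, 0, 0, 0.039, 0]
    - [0.65, 0, 0, 0, 0, 0.039, 0]
    - [0.65, 0, 0, 0, 0, 0.039, 0]
    - [0.65, 0, 0, 0, 0, 0.039, 0]
    - [0.65, 0, 0, 0, 0, 0.039, 0]
    - [0.65, 0, 0, 0, 0, 0.039, 0]
    - [0.65, 0, 0, 0, 0, 0.039, 0]
    - [0.65, 0, 0, 0, 0, 0.039, 0]
    - [0.65, 0, 0, 0, 0, 0.039, 0]

```text
time: 16.42
position: [0.4906, 0.3109, 0.1684]
tool_rot: [0.629, -0.326, 0.324, -0.627]
ft_force: [-0.2, 0.0, 0.1]
grip_width: 0.0568
```

>>> play_rows:
  series:
    - [0.65, 0, 0, 0, 0, 0.039, 0]
    - [0.65, 0, 0, 0, 0, 0.039, 0]
    - [0.65, 0, 0, 0, 0, 0.039, 0]
    - [0.65, 0, 0, 0, 0, 0.039, 0]
    - [0.65, 0, 0, 0, 0, 0.039, 0]
    - [0.65, 0, 0, 0, 0, 0.003, 0]
    - [0.65, 0, 0, 0, 0, 0, 0]

```text
time: 17.0
position: [0.4909, 0.311, 0.1689]
tool_rot: [0.502, -0.5, 0.499, -0.5]
ft_force: [-0.5, 0.6, 0.0]
grip_width: 0.0565
```

```bash
python3 go.py .667 -.0455 .17 0
```

```text
t 17.00 pos [0.4909 0.311  0.1689] phi 0.1 down [-0.003 -0.001 -1.   ] grip 0.0565
turn y: 0.0008 (rows>=1)  after turn: dx 3.565 dz 1.761 (rows>=10)  dy -0.011
10 0.3565 0.1761
11 0.3241 0.1601
12 0.2971 0.1467
13 0.2742 0.1355
```

>>> play_rows:
  series:
    - [0.65, 0.16, 0, 0.08, 0, 0, 0]
    - [0.65, 0.31, 0, 0.153, 0, 0, 0]
    - [0.65, 0.31, 0, 0.153, 0, 0, 0]
    - [0.65, 0.31, 0, 0.153, 0, 0, 0]
    - [0.65, 0.31, 0, 0.153, 0, 0, 0]
    - [0.65, 0.31, 0, 0.153, 0, 0, 0]
    - [0.65, 0.31, 0, 0.153, 0, 0, 0]
    - [0.65, 0.31, 0, 0.153, 0, 0, 0]
    - [0.65, 0.31, 0, 0.153, 0, 0, 0]
    - [0.65, 0.31, 0, 0.153, 0, 0, 0]
    - [0.65, 0.31, 0, 0.153, 0, 0, 0]
    - [0.65, 0.2, 0, 0.1, 0, 0, 0]

```text
time: 18.0
position: [0.6639, -0.0381, 0.1696]
tool_rot: [0.5, -0.5, 0.5, -0.5]
ft_force: [1.3, -0.4, 0.9]
grip_width: 0.0569
```

>>> play_rows:
  series:
    - [0.65, 0.1, 0, 0.05, 0, 0, 0]
    - [0.65, 0, 0, 0, 0, 0, 0]
    - [0.65, 0, 0, 0, 0, 0, 0]

```text
time: 18.25
position: [0.6669, -0.044, 0.1696]
tool_rot: [-0.5, 0.501, -0.499, 0.5]
ft_force: [-0.5, 0.2, -0.3]
grip_width: 0.0566
```

```bash
python3 go.py .667 -.0455 .056 0; python3 -c "
from h import *
im=eyes.camera('wrist');cv2.imwrite('pics/w3.png',im[:,:,::-1])
P=eyes.camera_params('wrist')
print(proj(P,[.667,-.0455,.073]))"
```

```text
t 18.25 pos [ 0.6669 -0.044   0.1696] phi 0.0 down [-0.002  0.001 -1.   ] grip 0.0566
turn y: 0.0001 (rows>=1)  after turn: dx 0.015 dz 0.001 (rows>=1)  dy 1.136
1 0.0146 0.0014
2 0.0073 0.0007
3 0.0049 0.0005
4 0.0037 0.0004
[324.25063219 250.54730152]
```

View pics/w3.png

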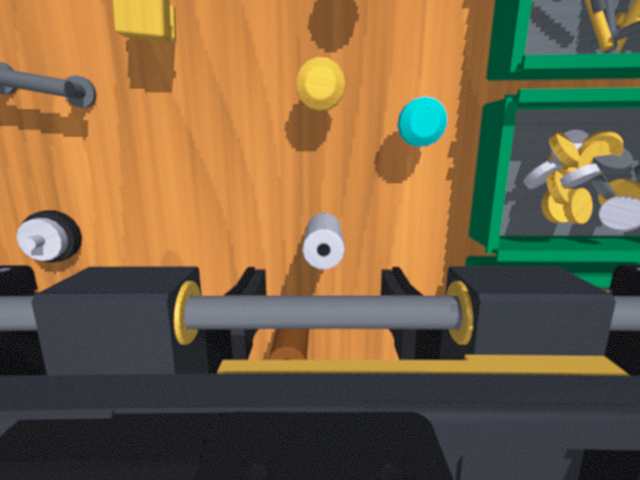

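The dot is at (323,249), against a predicted (324,250). The brown look-alike is well beyond, at (288,350). I'll descend.

>>> play_rows:
  series:
    - [0.65, 0.01, 0.2, 0, 0, 0, 0]
    - [0.65, 0, 0.3, 0, 0, 0, 0]
    - [0.65, 0, 0.3, 0, 0, 0, 0]
    - [0.65, 0, 0.2, 0, 0, 0, 0]
    - [0.65, 0, 0.11, 0, 0, 0, 0]
    - [0.65, 0, 0, 0, 0, 0, 0]
    - [0.25, 0, 0, 0, 0, 0, 0]
    - [0.25, 0, 0, 0, 0, 0, 0]
    - [0.25, 0, 0, 0, 0, 0, 0]
    - [0.25, 0, 0, 0, 0, 0, 0]
    - [0.25, 0, 0, 0, 0, 0, 0]
    - [0.25, 0, 0, 0, 0, 0, 0]

```text
time: 19.3
position: [0.6683, -0.0458, 0.0607]
tool_rot: [0.5, -0.5, 0.501, -0.5]
ft_force: [-0.5, 0.3, 4.1]
grip_width: 0.0298
```

>>> play_rows:
  series:
    - [0.25, 0, 0, 0, 0, 0, 0]
    - [0.25, 0, -0.1, 0, 0, 0, 0]
    - [0.25, 0, -0.25, 0, 0, 0, 0]
    - [0.25, 0, -0.3, 0, 0, 0, 0]
    - [0.25, 0, -0.3, 0, 0, 0, 0]
    - [0.25, 0, -0.2, 0, 0, 0, 0]
    - [0.25, 0, 0, 0, 0, 0, 0]
    - [0.25, 0, 0, 0, 0, 0, 0]

```text
time: 19.97
position: [0.6684, -0.0458, 0.176]
tool_rot: [0.499, -0.499, 0.501, -0.5]
ft_force: [0.3, 0.5, -2.1]
grip_width: 0.03
```

```bash
python3 go.py .508 .341 .17 0
```

```text
t 19.97 pos [ 0.6684 -0.0458  0.176 ] phi -0.0 down [ 0.003 -0.001 -1.   ] grip 0.0300
turn y: -0.0000 (rows>=1)  after turn: dx -3.868 dz -1.604 (rows>=11)  dy 0.060
11 -0.3516 -0.1458
12 -0.3223 -0.1336
13 -0.2975 -0.1234
14 -0.2763 -0.1145
```

>>> play_rows:
  series:
    - [0.25, -0.12, 0, -0.05, 0, 0, 0]
    - [0.25, -0.24, 0, -0.1, 0, 0, 0]
    - [0.25, -0.3, 0, -0.124, 0, 0, 0]
    - [0.25, -0.3, 0, -0.124, 0, 0, 0]
    - [0.25, -0.3, 0, -0.124, 0, 0, 0]
    - [0.25, -0.3, 0, -0.124, 0, 0, 0]
    - [0.25, -0.3, 0, -0.124, 0, 0, 0]
    - [0.25, -0.3, 0, -0.124, 0, 0, 0]
    - [0.25, -0.3, 0, -0.124, 0, 0, 0]
    - [0.25, -0.3, 0, -0.124, 0, 0, 0]
    - [0.25, -0.3, 0, -0.124, 0, 0, 0]
    - [0.25, -0.3, 0, -0.124, 0, 0, 0]

```text
time: 20.97
position: [0.5256, 0.2918, 0.1722]
tool_rot: [0.502, -0.501, 0.499, -0.498]
ft_force: [-0.1, 0.3, -0.9]
grip_width: 0.0298
```

>>> play_rows:
  series:
    - [0.25, -0.26, 0, -0.11, 0, 0, 0]
    - [0.25, -0.16, 0, -0.07, 0, 0, 0]
    - [0.25, -0.09, 0, -0.034, 0, 0, 0]
    - [0.25, 0, 0, 0, 0, 0, 0]
    - [0.25, 0, 0, 0, 0, 0, 0]

```text
time: 21.38
position: [0.5064, 0.3411, 0.1733]
tool_rot: [0.501, -0.5, 0.5, -0.499]
ft_force: [0.8, -0.1, -0.7]
grip_width: 0.0293
```

```bash
python3 go.py .508 .341 .067 0
```

```text
t 21.38 pos [0.5064 0.3411 0.1733] phi 0.1 down [-0.002 -0.002 -1.   ] grip 0.0293
turn y: 0.0003 (rows>=1)  after turn: dx 0.001 dz 0.016 (rows>=1)  dy 1.063
1 0.0014 0.0155
2 0.0007 0.0078
3 0.0005 0.0052
4 0.0004 0.0039
```

>>> play_rows:
  series:
    - [0.25, 0, 0, 0.015, 0, 0, 0]
    - [0.25, 0, 0.3, 0, 0, 0, 0]
    - [0.25, 0, 0.3, 0, 0, 0, 0]
    - [0.25, 0, 0.25, 0, 0, 0, 0]
    - [0.25, 0, 0.14, 0, 0, 0, 0]
    - [0.25, 0, 0.05, 0, 0, 0, 0]
    - [0.25, 0, 0, 0, 0, 0, 0]
    - [0.25, 0, 0, 0, 0, 0, 0]

```text
time: 22.05
position: [0.51, 0.3408, 0.071]
tool_rot: [0.499, -0.5, 0.501, -0.5]
ft_force: [0.0, -0.8, -0.6]
grip_width: 0.0295
```

>>> play_rows:
  series:
    - [0.25, 0, 0.015, 0, 0, 0, 0]
    - [0.25, 0, 0.015, 0, 0, 0, 0]
    - [0.25, 0, 0, 0, 0, 0, 0]

```text
time: 22.3
position: [0.5095, 0.3416, 0.0685]
tool_rot: [-0.499, 0.5, -0.5, 0.501]
ft_force: [-0.5, -0.2, -0.6]
grip_width: 0.0296
```

>>> play_rows:
  series:
    - [0.25, 0, 0.015, 0, 0, 0, 0]
    - [0.25, 0, 0.015, 0, 0, 0, 0]
    - [0.25, 0, 0, 0, 0, 0, 0]

```text
time: 22.55
position: [0.5091, 0.3416, 0.0648]
tool_rot: [-0.5, 0.5, -0.5, 0.5]
ft_force: [-0.5, -0.1, -1.1]
grip_width: 0.0298
```

>>> play_rows:
  series:
    - [0.25, 0, 0.01, 0, 0, 0, 0]
    - [0.25, 0, 0, 0, 0, 0, 0]

```text
time: 22.72
position: [0.509, 0.3417, 0.0646]
tool_rot: [-0.5, 0.5, -0.5, 0.5]
ft_force: [-1.3, 0.2, 5.4]
grip_width: 0.0295
```

Contact. Releasing and lifting, then on to the knob.

>>> play_rows:
  series:
    - [0.25, 0, -0.005, 0, 0, 0, 0]
    - [0.5, 0, 0, 0, 0, 0, 0]
    - [0.5, 0, 0, 0, 0, 0, 0]
    - [0.5, 0, 0, 0, 0, 0, 0]
    - [0.5, 0, 0, 0, 0, 0, 0]
    - [0.5, 0, -0.2, 0, 0, 0, 0]
    - [0.5, 0, -0.3, 0, 0, 0, 0]
    - [0.65, 0, -0.3, 0, 0, 0, 0]
    - [0.65, 0, -0.28, 0, 0, 0, 0]
    - [0.65, 0, 0, 0, 0, 0, 0]
    - [0.65, 0, 0, 0, 0, 0, 0]

```text
time: 23.63
position: [0.5101, 0.3419, 0.1739]
tool_rot: [-0.499, 0.499, -0.501, 0.501]
ft_force: [-0.3, 0.6, -1.0]
grip_width: 0.0552
```

```bash
python3 go.py .666 .0705 .15 0; python3 go.py .666 .0705 .15 60;python3 -c "
from h import *
im=eyes.camera('scene');crop(im,400,250,600,400,4,'s4.png')
a=cv2.imread('pics/top0.png').astype(int);b=cv2.imread('pics/scene0.png').astype(int)
T=eyes.camera_params('top');S=eyes.camera_params('scene')
yel=lambda p:(p[...,2]>160)&(p[...,0]<p[...,1]*.62)&(p[...,1]>p[...,2]*.72)&(p[...,1]>120)
for im,roi in ((a,(275,195,310,228)),(b,(285,270,325,308))):
    x0,y0,x1,y1=roi;m=yel(im[y0:y1,x0:x1]).astype(np.uint8)
    c=max(cv2.findContours(m,0,1)[0],key=cv2.contourArea)+[x0,y0]
    print(cv2.boundingRect(c),cv2.minEnclosingCircle(c))
print(onz(T,(290.8,210.5),.034))
"
```

```text
t 23.63 pos [0.5101 0.3419 0.1739] phi -0.0 down [ 0.004  0.002 -1.   ] grip 0.0552
turn y: -0.0000 (rows>=1)  after turn: dx 2.714 dz 1.559 (rows>=8)  dy 0.239
8 0.3392 0.1949
9 0.3016 0.1733
10 0.2714 0.1559
11 0.2467 0.1418
t 23.63 pos [0.5101 0.3419 0.1739] phi -0.0 down [ 0.004  0.002 -1.   ] grip 0.0552
turn y: -0.3334 (rows>=9)  after turn: dx 2.707 dz -1.571 (rows>=8)  dy 0.239
8 0.3384 -0.1963
9 0.3008 -0.1745
10 0.2707 -0.1571
11 0.2461 -0.1428
(283, 201, 18, 19) ((291.97369384765625, 210.3947296142578), 9.670917510986328)
(295, 277, 20, 25) ((305.5, 289.0), 12.298474311828613)
[0.66490363 0.06894552 0.034     ]
```

View pics/s4.png

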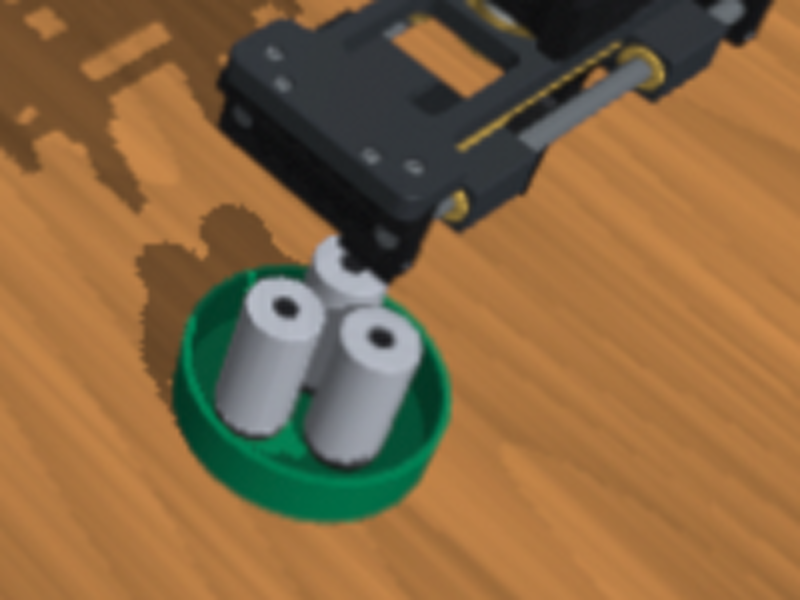

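All three feet stand upright in a tight triangle. Now I'll check clearances for the knob, measuring its head and the bin front edge.

```bash
python3 -c "
from h import *
T=eyes.camera_params('top')
for z in (0,.05,.1): print(onz(T,(300,157),z).round(3))
for n,u in (('turq',(303,179)),('purp',(258,202)),('brown',(385,218))): print(n,onz(T,u,.034).round(3))
for n,z in (('k',.034),('k',.038)): print(n,onz(T,(290.8,210.4),z).round(4))
"
```

```text
[ 0.801  0.05  -0.   ]
[0.785 0.048 0.05 ]
[0.769 0.046 0.1  ]
turq [0.738 0.042 0.034]
purp [0.685 0.144 0.034]
brown [ 0.648 -0.144  0.034]
k [0.6651 0.0689 0.034 ]
k [0.6643 0.0687 0.038 ]
```

>>> play_rows:
  series:
    - [0.6, 0.14, 0, 0.08, 0, 0, 0]
    - [0.6, 0.3, 0.02, 0.172, 0, 0, 0]
    - [0.6, 0.3, 0.03, 0.172, 0, 0, 0]
    - [0.6, 0.3, 0.03, 0.172, 0, 0, 0]
    - [0.6, 0.3, 0.03, 0.172, 0, 0, 0]
    - [0.6, 0.3, 0.03, 0.172, 0, 0, 0]
    - [0.6, 0.3, 0.03, 0.172, 0, 0, 0]
    - [0.6, 0.3, 0.03, 0.172, 0, 0, 0]
    - [0.6, 0.28, 0, 0.16, 0, 0, 0]
    - [0.6, 0.2, 0, 0.11, 0, 0, 0]
    - [0.6, 0, 0, 0, 0, 0, 0]
    - [0.6, 0, 0, 0, 0, 0, 0]

```text
time: 24.68
position: [0.6635, 0.068, 0.1497]
tool_rot: [-0.5, 0.502, -0.5, 0.498]
ft_force: [-0.4, 0.6, 0.5]
grip_width: 0.052
```

```bash
python3 go.py .665 .0692 .034 0; python3 -c "
from h import *
im=eyes.camera('wrist');cv2.imwrite('pics/w4.png',im[:,:,::-1])
P=eyes.camera_params('wrist')
print(proj(P,[.665,.0692,.038]))
im=eyes.camera('top');cv2.imwrite('pics/t4.png',im[:,:,::-1])"
```

```text
t 24.68 pos [0.6635 0.068  0.1497] phi -0.2 down [-0.004  0.001 -1.   ] grip 0.0520
turn y: -0.0010 (rows>=1)  after turn: dx -0.012 dz 0.015 (rows>=1)  dy 1.157
1 -0.0123 0.0146
2 -0.0061 0.0073
3 -0.0041 0.0049
4 -0.0031 0.0037
[326.79563693 241.55542418]
```

View pics/w4.png

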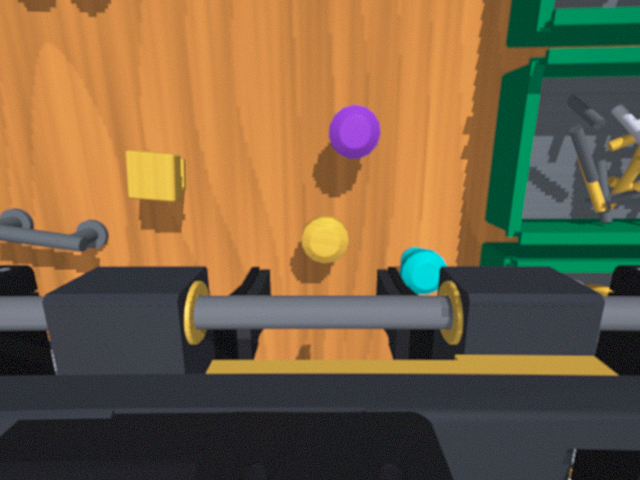

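View pics/t4.png

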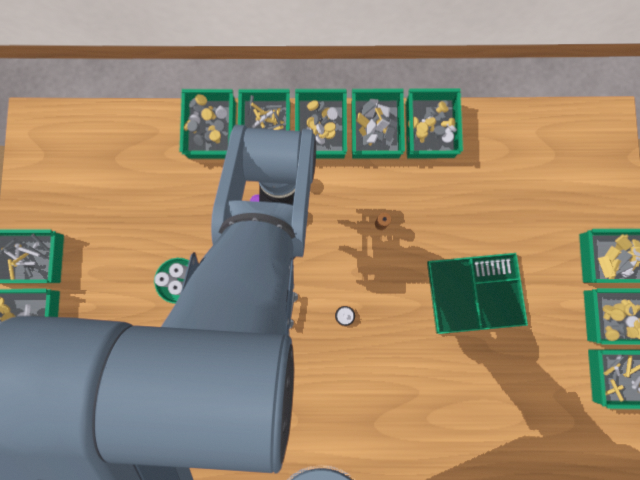

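The knob is at (325,240), against a predicted (327,241). Descending.

>>> play_rows:
  series:
    - [0.6, -0.01, 0.2, 0.015, 0, 0, 0]
    - [0.6, 0, 0.3, 0, 0, 0, 0]
    - [0.6, 0, 0.3, 0, 0, 0, 0]
    - [0.6, 0, 0.2, 0, 0, 0, 0]
    - [0.6, 0, 0.1, 0, 0, 0, 0]
    - [0.6, 0, 0.05, 0, 0, 0, 0]
    - [0.6, 0, 0, 0, 0, 0, 0]
    - [0.6, 0, 0, 0, 0, 0, 0]

```text
time: 25.45
position: [0.6663, 0.071, 0.0379]
tool_rot: [-0.5, 0.499, -0.5, 0.501]
ft_force: [1.2, -0.7, -0.3]
grip_width: 0.0526
```

```bash
python3 go.py .665 .0692 .034 0
```

```text
t 25.45 pos [0.6663 0.071  0.0379] phi 0.0 down [ 0.001 -0.    -1.   ] grip 0.0526
turn y: 0.0002 (rows>=1)  after turn: dx 0.018 dz -0.013 (rows>=1)  dy 0.039
1 0.0183 -0.0134
2 0.0091 -0.0067
3 0.0061 -0.0045
4 0.0046 -0.0034
```

>>> play_rows:
  series:
    - [0.6, 0.01, 0.037, -0.01, 0, 0, 0]
    - [0.6, 0, 0, 0, 0, 0, 0]
    - [0.3, 0, 0, 0, 0, 0, 0]
    - [0.3, 0, 0, 0, 0, 0, 0]
    - [0.3, 0, 0, 0, 0, 0, 0]
    - [0.3, 0, 0, 0, 0, 0, 0]
    - [0.3, 0, 0, 0, 0, 0, 0]
    - [0.3, 0, 0, 0, 0, 0, 0]

```text
time: 26.12
position: [0.665, 0.0693, 0.0337]
tool_rot: [0.5, -0.5, 0.5, -0.5]
ft_force: [-1.1, -0.2, 2.4]
grip_width: 0.0348
```

>>> play_rows:
  series:
    - [0.3, 0, -0.1, 0, 0, 0, 0]
    - [0.3, 0, -0.25, 0, 0, 0, 0]
    - [0.3, 0, -0.3, 0, 0, 0, 0]
    - [0.3, 0, -0.3, 0, 0, 0, 0]
    - [0.3, 0, -0.25, 0, 0, 0, 0]
    - [0.3, 0, 0, 0, 0, 0, 0]
    - [0.3, 0, 0, 0, 0, 0, 0]

```text
time: 26.7
position: [0.6659, 0.0694, 0.1558]
tool_rot: [0.499, -0.499, 0.501, -0.501]
ft_force: [-0.9, -0.7, -1.3]
grip_width: 0.0347
```

```bash
python3 go.py .4575 -.398 .15 0;python3 -c "
from h import *
im=eyes.camera('wrist');cv2.imwrite('pics/w5.png',im[:,:,::-1])"
```

```text
t 26.70 pos [0.6659 0.0694 0.1558] phi -0.0 down [ 0.004 -0.    -1.   ] grip 0.0347
turn y: -0.0000 (rows>=1)  after turn: dx 4.674 dz -2.084 (rows>=13)  dy 0.058
13 0.3595 -0.1603
14 0.3339 -0.1488
15 0.3116 -0.1389
16 0.2921 -0.1302
```

View pics/w5.png

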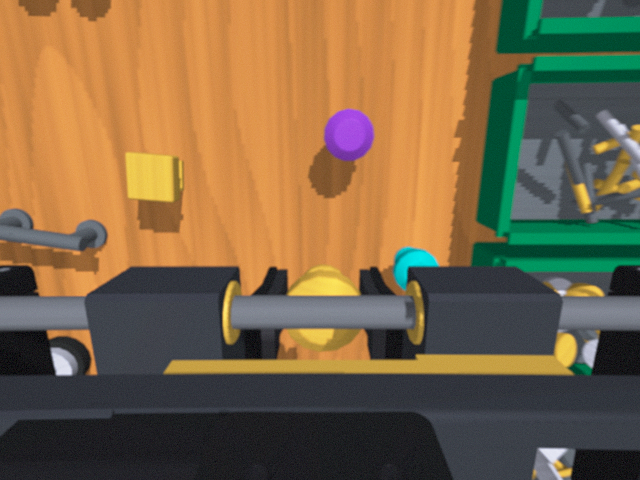

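>>> play_rows:
  series:
    - [0.3, 0.15, 0, -0.065, 0, 0, 0]
    - [0.3, 0.31, 0, -0.139, 0, 0, 0]
    - [0.3, 0.31, 0, -0.139, 0, 0, 0]
    - [0.3, 0.31, 0, -0.139, 0, 0, 0]
    - [0.3, 0.31, 0, -0.139, 0, 0, 0]
    - [0.3, 0.31, 0, -0.139, 0, 0, 0]
    - [0.3, 0.31, 0, -0.139, 0, 0, 0]
    - [0.3, 0.31, 0, -0.139, 0, 0, 0]
    - [0.3, 0.31, 0, -0.139, 0, 0, 0]
    - [0.3, 0.31, 0, -0.139, 0, 0, 0]
    - [0.3, 0.31, 0, -0.139, 0, 0, 0]
    - [0.3, 0.31, 0, -0.139, 0, 0, 0]

```text
time: 27.75
position: [0.5025, -0.2877, 0.1515]
tool_rot: [-0.5, 0.502, -0.499, 0.5]
ft_force: [0.8, 0.1, -0.9]
grip_width: 0.0347
```

>>> play_rows:
  series:
    - [0.3, 0.31, 0, -0.139, 0, 0, 0]
    - [0.3, 0.31, 0, -0.139, 0, 0, 0]
    - [0.3, 0.31, 0, -0.139, 0, 0, 0]
    - [0.3, 0.18, 0, -0.073, 0, 0, 0]
    - [0.3, 0, 0, 0, 0, 0, 0]
    - [0.3, 0, 0, 0, 0, 0, 0]
    - [0.3, 0, 0, 0, 0, 0, 0]

```text
time: 28.33
position: [0.4552, -0.3963, 0.1519]
tool_rot: [-0.5, 0.502, -0.499, 0.5]
ft_force: [0.8, 1.1, -1.6]
grip_width: 0.0349
```

```bash
python3 go.py .4575 -.398 .05 0;python3 -c "
from h import *
im=eyes.camera('wrist');cv2.imwrite('pics/w6.png',im[:,:,::-1])
im=eyes.camera('top');crop(im,400,220,560,340,4,'t6.png')"
```

```text
t 28.33 pos [ 0.4552 -0.3963  0.1519] phi -0.0 down [-0.002  0.003 -1.   ] grip 0.0349
turn y: -0.0002 (rows>=1)  after turn: dx 0.017 dz 0.023 (rows>=1)  dy 1.019
1 0.0174 0.0235
2 0.0087 0.0117
3 0.0058 0.0078
4 0.0044 0.0059
```

View pics/w6.png

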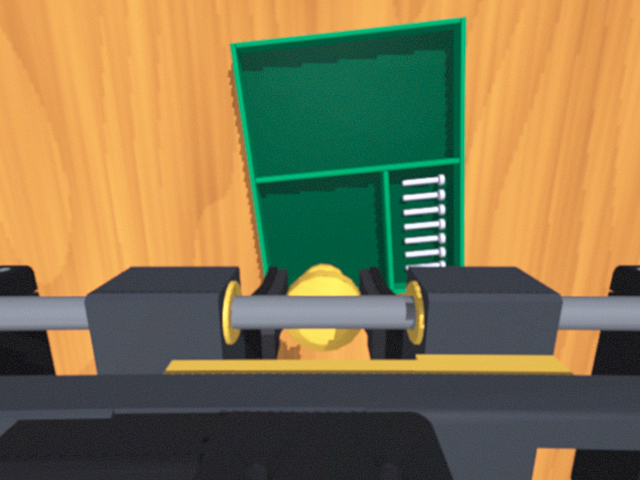

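View pics/t6.png

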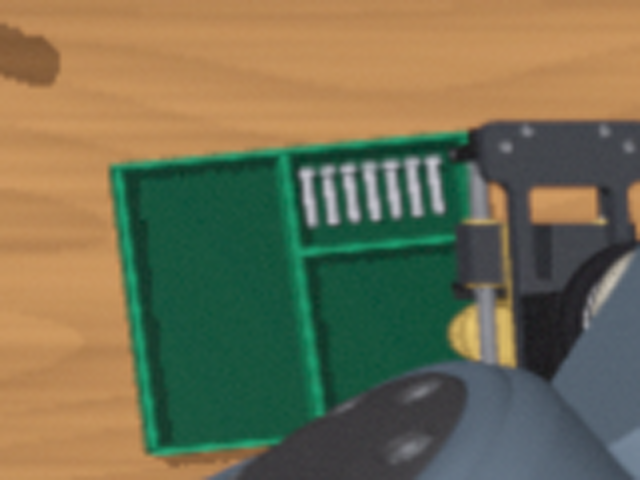

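```bash
python3 -c "
from h import *
P=eyes.camera_params('wrist');c=np.array([.4815,-.3483]);t=np.radians(5.9)
R=np.array([[np.cos(t),-np.sin(t)],[np.sin(t),np.cos(t)]])
for q in ((-.082,.1),(.082,.1),(-.080,.004),(.022,.004)): print(q,proj(P,[*(c+R@q),.018]).round(1))
print([onz(P,u,.018)[:2].round(4) for u in ((235,45),(464,20),(257,180),(388,169))])
"
```

```text
(-0.082, 0.1) [227.9  40.7]
(0.082, 0.1) [465.7  12.5]
(-0.08, 0.004) [252.3 179.4]
(0.022, 0.004) [385.2 165.5]
[array([ 0.3944, -0.2599]), array([ 0.5521, -0.2449]), array([ 0.4051, -0.353 ]), array([ 0.5052, -0.3447])]
```

>>> play_rows:
  series:
    - [0.3, 0.03, 0.1, 0.025, 0, 0, 0]
    - [0.3, 0, 0.3, 0, 0, 0, 0]
    - [0.3, 0, 0.3, 0, 0, 0, 0]
    - [0.3, 0, 0.2, 0, 0, 0, 0]
    - [0.3, 0, 0.12, 0, 0, 0, 0]
    - [0.3, 0, 0.04, 0, 0, 0, 0]
    - [0.3, 0, 0, 0, 0, 0, 0]
    - [0.3, 0, 0, 0, 0, 0, 0]

```text
time: 29.1
position: [0.4596, -0.4008, 0.0479]
tool_rot: [0.5, -0.499, 0.5, -0.5]
ft_force: [-0.1, -0.2, -0.8]
grip_width: 0.0348
```

>>> play_rows:
  series:
    - [0.3, 0, 0.02, 0, 0, 0, 0]
    - [0.3, 0, 0.02, 0, 0, 0, 0]
    - [0.3, 0, 0, 0, 0, 0, 0]

```text
time: 29.35
position: [0.4591, -0.4009, 0.0441]
tool_rot: [0.5, -0.5, 0.501, -0.5]
ft_force: [-0.4, 0.2, -1.0]
grip_width: 0.0353
```

>>> play_rows:
  series:
    - [0.3, 0, 0.025, 0, 0, 0, 0]
    - [0.3, 0, 0.02, 0, 0, 0, 0]
    - [0.3, 0, 0, 0, 0, 0, 0]

```text
time: 29.6
position: [0.4587, -0.4005, 0.0386]
tool_rot: [-0.5, 0.5, -0.5, 0.5]
ft_force: [0.1, 0.6, -0.9]
grip_width: 0.0349
```

>>> play_rows:
  series:
    - [0.3, 0, 0.01, 0, 0, 0, 0]
    - [0.3, 0, 0, 0, 0, 0, 0]

```text
time: 29.77
position: [0.4589, -0.4006, 0.0378]
tool_rot: [0.5, -0.5, 0.5, -0.5]
ft_force: [0.2, -0.5, -0.2]
grip_width: 0.0349
```

>>> play_rows:
  series:
    - [0.3, 0, 0.008, 0, 0, 0, 0]
    - [0.3, 0, 0, 0, 0, 0, 0]

```text
time: 29.93
position: [0.4589, -0.4007, 0.0377]
tool_rot: [0.5, -0.5, 0.5, -0.5]
ft_force: [-1.3, 0.2, 4.8]
grip_width: 0.0352
```

Contact. Releasing; next the bar pull.

>>> play_rows:
  series:
    - [0.3, 0, -0.004, 0, 0, 0, 0]
    - [0.55, 0, 0, 0, 0, 0, 0]
    - [0.55, 0, 0, 0, 0, 0, 0]
    - [0.55, 0, 0, 0, 0, 0, 0]
    - [0.55, 0, 0, 0, 0, 0, 0]
    - [0.55, 0, -0.15, 0, 0, 0, 0]
    - [0.55, 0, -0.3, 0, 0, 0, 0]
    - [0.55, 0, -0.3, 0, 0, 0, 0]
    - [0.55, 0, -0.3, 0, 0, 0, 0]
    - [0.55, 0, -0.1, 0, 0, 0, 0]
    - [0.55, 0, 0, 0, 0, 0, 0]
    - [0.55, 0, 0, 0, 0, 0, 0]

```text
time: 30.93
position: [0.4587, -0.4004, 0.1523]
tool_rot: [0.5, -0.5, 0.5, -0.5]
ft_force: [0.1, -0.0, -0.4]
grip_width: 0.0481
```

```bash
python3 -c "
from h import *
im=eyes.camera('top');crop(im,400,220,560,340,4,'t7.png')
a=cv2.imread('pics/top0.png');T=eyes.camera_params('top');S=eyes.camera_params('scene')
cv2.imwrite('pics/bar.png',np.hstack([cv2.resize(a[285:335,265:315],(400,400),interpolation=2),cv2.resize(cv2.imread('pics/scene0.png')[215:260,375:425],(444,400),interpolation=2)]))"
python3 go.py .442 .069 .16 81
```

```text
t 30.98 pos [ 0.4582 -0.3998  0.1512] phi -0.0 down [-0.002  0.002 -1.   ] grip 0.0479
turn y: -0.4500 (rows>=12)  after turn: dx -0.894 dz 4.605 (rows>=12)  dy -0.088
12 -0.0745 0.3837
13 -0.0687 0.3542
14 -0.0638 0.3289
15 -0.0596 0.3070
```

View pics/t7.png

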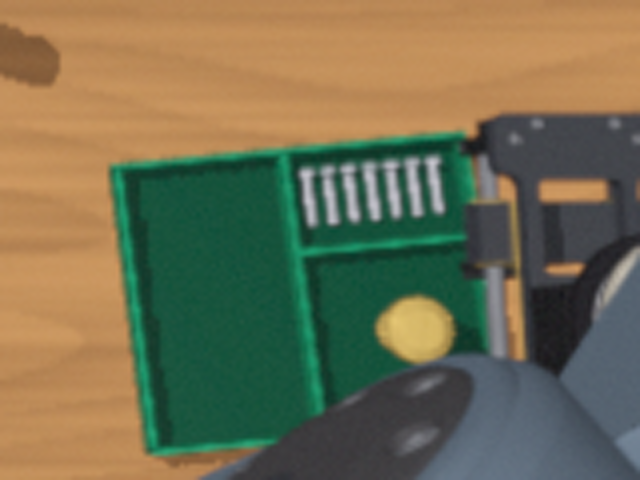

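View pics/bar.png

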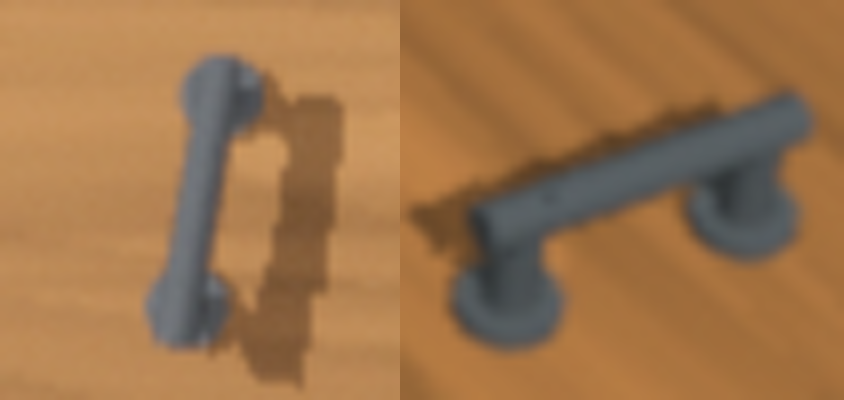

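The knob stands in the square compartment at crop (415,328). Next, the bar's end points: in the top view they're at px (292.9,292.5) and (287.5,328.1).

```bash
python3 -c "
from h import *
T=eyes.camera_params('top');S=eyes.camera_params('scene')
p=onz(T,(292.9,292.5),.028);q=onz(T,(287.5,328.1),.028);d=p-q
print(p,q,(p+q)/2,np.linalg.norm(d),np.degrees(np.arctan2(d[1],d[0])))
f=lambda x,y:(375+x*50/444,215+y*45/400)
p=onz(S,f(90,220),.028);q=onz(S,f(385+8,115),.028);d=q-p;print(p,q,(p+q)/2,np.linalg.norm(d),np.degrees(np.arctan2(d[1],d[0])))"
```

```text
[0.48023773 0.06297318 0.028     ] [0.40230903 0.07418812 0.028     ] [0.44127338 0.06858065 0.028     ] 0.07873154435785144 -8.189367974861126
[0.47671997 0.0620679  0.028     ] [0.4025251  0.07530802 0.028     ] [0.43962253 0.06868796 0.028     ] 0.07536696779138313 169.88203424659653
```

>>> play_rows:
  series:
    - [0.5, 0, -0.02, 0, 0, -0.0377, 0]
    - [0.5, 0, 0, 0, 0, -0.0377, 0]
    - [0.5, 0, 0, 0, 0, -0.0377, 0]
    - [0.5, 0, 0, 0, 0, -0.0377, 0]
    - [0.5, 0, 0, 0, 0, -0.0377, 0]
    - [0.5, 0, 0, 0, 0, -0.0377, 0]
    - [0.5, 0, 0, 0, 0, -0.0377, 0]
    - [0.5, 0, 0, 0, 0, -0.0377, 0]
    - [0.5, 0, 0, 0, 0, -0.0377, 0]
    - [0.5, 0, 0, 0, 0, -0.0377, 0]
    - [0.5, 0, 0, 0, 0, -0.0377, 0]
    - [0.5, 0, 0, 0, 0, -0.0377, 0]

```text
time: 31.98
position: [0.4578, -0.3994, 0.1516]
tool_rot: [-0.704, 0.052, -0.05, 0.707]
ft_force: [-0.3, 0.8, 0.3]
grip_width: 0.0432
```

>>> play_rows:
  series:
    - [0.5, -0.04, 0, 0.2, 0, 0, 0]
    - [0.5, -0.062, 0, 0.33, 0, 0, 0]
    - [0.5, -0.062, 0, 0.33, 0, 0, 0]
    - [0.5, -0.062, 0, 0.33, 0, 0, 0]
    - [0.5, -0.062, 0, 0.33, 0, 0, 0]
    - [0.5, -0.062, 0, 0.33, 0, 0, 0]
    - [0.5, -0.062, 0, 0.33, 0, 0, 0]
    - [0.5, -0.062, 0, 0.33, 0, 0, 0]
    - [0.5, -0.062, 0, 0.33, 0, 0, 0]
    - [0.5, -0.062, 0, 0.33, 0, 0, 0]
    - [0.5, -0.062, 0, 0.33, 0, 0, 0]
    - [0.5, -0.062, 0, 0.33, 0, 0, 0]

```text
time: 32.98
position: [0.4428, -0.0092, 0.1527]
tool_rot: [-0.705, 0.055, -0.051, 0.705]
ft_force: [-0.1, 0.8, 0.6]
grip_width: 0.0434
```

>>> play_rows:
  series:
    - [0.5, -0.062, 0, 0.33, 0, 0, 0]
    - [0.5, -0.062, 0, 0.33, 0, 0, 0]
    - [0.5, 0, 0, 0, 0, 0, 0]
    - [0.5, 0, 0, 0, 0, 0, 0]

```text
time: 33.32
position: [0.4405, 0.0577, 0.1529]
tool_rot: [-0.705, 0.053, -0.05, 0.705]
ft_force: [-1.0, -0.2, 0.1]
grip_width: 0.0435
```

```bash
python3 go.py .441 .0686 .035 81.5;python3 -c "
from h import *
im=eyes.camera('wrist');cv2.imwrite('pics/w7.png',im[:,:,::-1])
P=eyes.camera_params('wrist');print(proj(P,[.4805,.063,.028]),proj(P,[.402,.0745,.028]))"
```

```text
t 33.32 pos [0.4405 0.0577 0.1529] phi 81.7 down [-0.004  0.    -1.   ] grip 0.0435
turn y: 0.0010 (rows>=1)  after turn: dx -0.011 dz 0.109 (rows>=1)  dy 1.179
1 -0.0111 0.1085
2 -0.0056 0.0543
3 -0.0037 0.0362
4 -0.0028 0.0271
[337.93856776 282.63925975] [338.75681367 182.81142895]
```

View pics/w7.png

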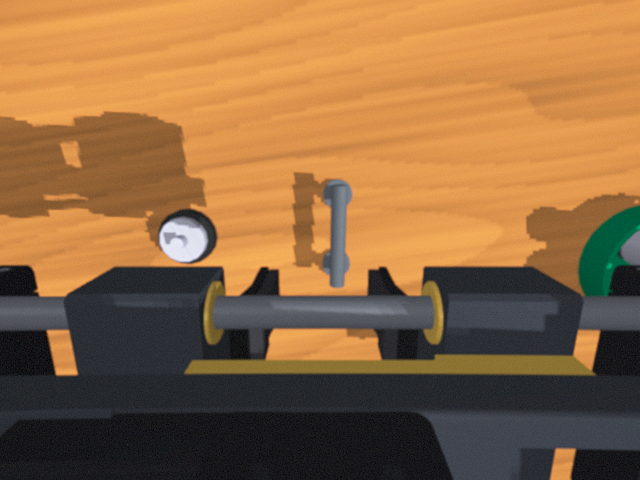

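The ends match the prediction within a pixel or two. Descending.

>>> play_rows:
  series:
    - [0.5, -0.005, 0, 0.1, 0, 0, 0]
    - [0.5, 0, 0.3, 0, 0, 0, 0]
    - [0.5, 0, 0.3, 0, 0, 0, 0]
    - [0.5, 0, 0.25, 0, 0, 0, 0]
    - [0.5, 0, 0.15, 0, 0, 0, 0]
    - [0.5, 0, 0.1, 0, 0, 0, 0]
    - [0.5, 0, 0.04, 0, 0, 0, 0]
    - [0.5, 0, 0, 0, 0, 0, 0]
    - [0.5, 0, 0, 0, 0, 0, 0]

```text
time: 34.12
position: [0.4434, 0.0654, 0.0404]
tool_rot: [0.705, -0.053, 0.053, -0.705]
ft_force: [-0.0, -0.7, 0.0]
grip_width: 0.0436
```

```bash
python3 go.py .441 .0686 .034 81.5
```

```text
t 34.12 pos [0.4434 0.0654 0.0404] phi 81.3 down [-0.  0. -1.] grip 0.0436
turn y: -0.0009 (rows>=1)  after turn: dx -0.028 dz 0.028 (rows>=1)  dy 0.064
1 -0.0284 0.0279
2 -0.0142 0.0140
3 -0.0095 0.0093
4 -0.0071 0.0070
```

>>> play_rows:
  series:
    - [0.5, -0.02, 0.05, 0.03, 0, 0, 0]
    - [0.5, 0, 0.01, 0, 0, 0, 0]
    - [0.0, 0, 0, 0, 0, 0, 0]
    - [0.0, 0, 0, 0, 0, 0, 0]
    - [0.0, 0, 0, 0, 0, 0, 0]
    - [0.0, 0, 0, 0, 0, 0, 0]
    - [0.0, 0, 0, 0, 0, 0, 0]
    - [0.0, 0, 0, 0, 0, 0, 0]
    - [0.0, 0, 0, 0, 0, 0, 0]
    - [0.0, 0, 0, 0, 0, 0, 0]
  grip_force: 25

```text
time: 34.95
position: [0.4417, 0.0692, 0.0346]
tool_rot: [-0.705, 0.053, -0.053, 0.705]
ft_force: [0.3, 0.1, 1.1]
grip_width: 0.0109
```

>>> play_rows:
  series:
    - [0.0, 0, -0.1, 0, 0, 0, 0]
    - [0.0, 0, -0.25, 0, 0, 0, 0]
    - [0.0, 0, -0.3, 0, 0, 0, 0]
    - [0.0, 0, -0.3, 0, 0, 0, 0]
    - [0.0, 0, -0.25, 0, 0, 0, 0]
    - [0.0, 0, 0, 0, 0, 0, 0]
    - [0.0, 0, 0, 0, 0, 0, 0]

```text
time: 35.53
position: [0.4423, 0.0692, 0.1555]
tool_rot: [0.705, -0.052, 0.054, -0.705]
ft_force: [0.5, -0.9, -0.7]
grip_width: 0.011
```

```bash
python3 go.py .4768 -.299 .155 95.9;python3 -c "
from h import *
im=eyes.camera('wrist');cv2.imwrite('pics/w8.png',im[:,:,::-1])"
```

```text
t 35.53 pos [0.4423 0.0692 0.1555] phi 81.4 down [ 0.003 -0.    -1.   ] grip 0.0110
turn y: -0.0804 (rows>=3)  after turn: dx -0.035 dz -3.698 (rows>=10)  dy 0.005
10 -0.0035 -0.3698
11 -0.0032 -0.3362
12 -0.0029 -0.3082
13 -0.0027 -0.2845
```

View pics/w8.png

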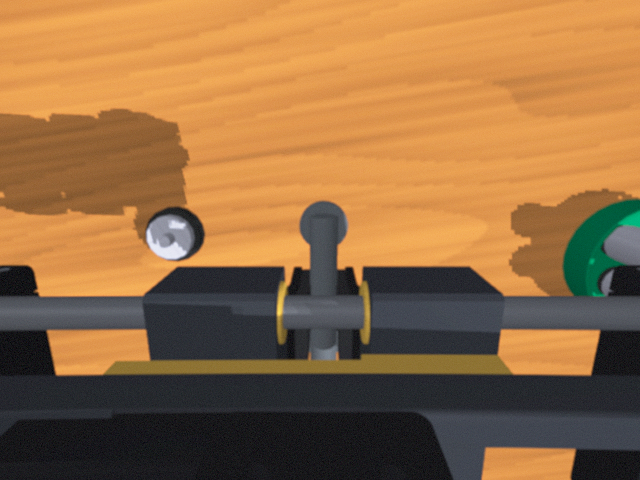

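>>> play_rows:
  series:
    - [0.0, 0, 0, 0, 0, -0.02, 0]
    - [0.0, 0, 0, 0, 0, -0.02, 0]
    - [0.0, 0, 0, 0, 0, -0.02, 0]
    - [0.0, 0, 0, 0, 0, -0.02, 0]
    - [0.0, 0, 0, -0.13, 0, 0, 0]
    - [0.0, 0, 0, -0.25, 0, 0, 0]
    - [0.0, 0, 0, -0.3, 0, 0, 0]
    - [0.0, 0, 0, -0.3, 0, 0, 0]
    - [0.0, 0, 0, -0.3, 0, 0, 0]
    - [0.0, 0, 0, -0.3, 0, 0, 0]
    - [0.0, 0, 0, -0.3, 0, 0, 0]
    - [0.0, 0, 0, -0.3, 0, 0, 0]

```text
time: 36.58
position: [0.4624, -0.1485, 0.1524]
tool_rot: [-0.705, -0.034, 0.037, 0.707]
ft_force: [0.8, 0.3, -1.0]
grip_width: 0.0111
```

>>> play_rows:
  series:
    - [0.0, -0.03, 0, -0.3, 0, 0, 0]
    - [0.0, 0, 0, -0.3, 0, 0, 0]
    - [0.0, 0, 0, -0.3, 0, 0, 0]
    - [0.0, 0, 0, -0.27, 0, 0, 0]
    - [0.0, 0, 0, -0.2, 0, 0, 0]
    - [0.0, 0, 0, -0.15, 0, 0, 0]
    - [0.0, 0, 0, 0, 0, 0, 0]
    - [0.0, 0, 0, 0, 0, 0, 0]
    - [0.0, 0, 0, 0, 0, 0, 0]

```text
time: 37.33
position: [0.4752, -0.2972, 0.1534]
tool_rot: [-0.705, -0.035, 0.037, 0.707]
ft_force: [-0.1, 0.6, -0.6]
grip_width: 0.0108
```

```bash
python3 go.py .4768 -.299 .048 95.9;python3 -c "
from h import *
im=eyes.camera('wrist');cv2.imwrite('pics/w9.png',im[:,:,::-1])"
```

```text
t 37.33 pos [ 0.4752 -0.2972  0.1534] phi 95.8 down [-0.003  0.003 -1.   ] grip 0.0108
turn y: -0.0003 (rows>=1)  after turn: dx 0.014 dz -0.020 (rows>=1)  dy 1.054
1 0.0138 -0.0196
2 0.0069 -0.0098
3 0.0046 -0.0065
4 0.0035 -0.0049
```

View pics/w9.png

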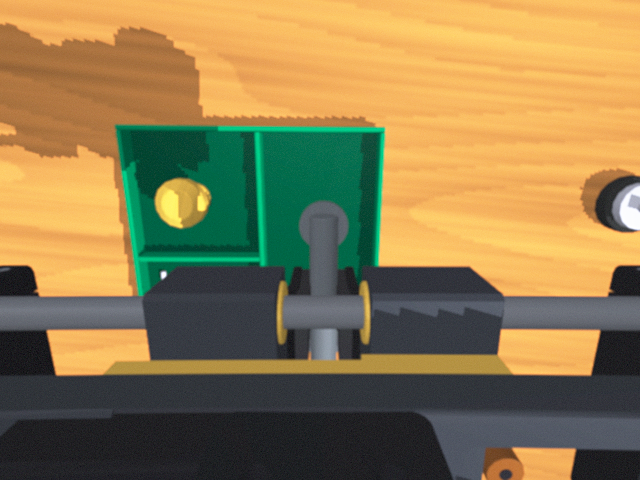

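The bar is centred in the long compartment and parallel to its walls. Lowering it.

>>> play_rows:
  series:
    - [0.0, 0.014, 0.1, -0.015, 0, 0, 0]
    - [0.0, 0, 0.3, 0, 0, 0, 0]
    - [0.0, 0, 0.3, 0, 0, 0, 0]
    - [0.0, 0, 0.2, 0, 0, 0, 0]
    - [0.0, 0, 0.12, 0, 0, 0, 0]
    - [0.0, 0, 0.06, 0, 0, 0, 0]
    - [0.0, 0, 0, 0, 0, 0, 0]
    - [0.0, 0, 0, 0, 0, 0, 0]

```text
time: 38.05
position: [0.4782, -0.3005, 0.0468]
tool_rot: [0.706, 0.036, -0.036, -0.706]
ft_force: [0.8, 0.1, -0.5]
grip_width: 0.0114
```

>>> play_rows:
  series:
    - [0.0, 0, 0.03, 0, 0, 0, 0]
    - [0.0, 0, 0.02, 0, 0, 0, 0]
    - [0.0, 0, 0, 0, 0, 0, 0]

```text
time: 38.3
position: [0.478, -0.3008, 0.0421]
tool_rot: [0.707, 0.036, -0.036, -0.706]
ft_force: [-0.6, 0.2, 0.1]
grip_width: 0.011
```

>>> play_rows:
  series:
    - [0.0, 0, 0.015, 0, 0, 0, 0]
    - [0.0, 0, 0.008, 0, 0, 0, 0]
    - [0.0, 0, 0, 0, 0, 0, 0]

```text
time: 38.55
position: [0.4777, -0.3005, 0.0392]
tool_rot: [0.706, 0.036, -0.036, -0.706]
ft_force: [-0.8, 0.0, -0.9]
grip_width: 0.0112
```

>>> play_rows:
  series:
    - [0.0, 0, 0.008, 0, 0, 0, 0]
    - [0.0, 0, 0, 0, 0, 0, 0]

```text
time: 38.72
position: [0.4778, -0.3006, 0.0386]
tool_rot: [0.706, 0.036, -0.036, -0.706]
ft_force: [-0.5, -0.3, 0.7]
grip_width: 0.0113
```

>>> play_rows:
  series:
    - [0.0, 0, 0.006, 0, 0, 0, 0]
    - [0.0, 0, 0, 0, 0, 0, 0]

```text
time: 38.88
position: [0.4778, -0.3006, 0.0385]
tool_rot: [0.706, 0.036, -0.036, -0.706]
ft_force: [-1.6, 0.4, 5.1]
grip_width: 0.011
```

>>> play_rows:
  series:
    - [0.0, 0, -0.004, 0, 0, 0, 0]
    - [0.4, 0, 0, 0, 0, 0, 0]
    - [0.4, 0, 0, 0, 0, 0, 0]
    - [0.4, 0, 0, 0, 0, 0, 0]
    - [0.4, 0, 0, 0, 0, 0, 0]
    - [0.4, 0, 0, 0, 0, 0, 0]
    - [0.4, 0, -0.15, 0, 0, 0, 0]
    - [0.4, 0, -0.3, 0, 0, 0, 0]
    - [0.4, 0, -0.3, 0, 0, 0, 0]
    - [0.4, 0, -0.3, 0, 0, 0, 0]
    - [0.4, 0, -0.3, 0, 0, 0, 0]
    - [0.4, 0, 0, 0, 0, 0, 0]

```text
time: 39.88
position: [0.4805, -0.3029, 0.1788]
tool_rot: [0.709, 0.039, -0.033, -0.703]
ft_force: [0.3, -1.1, 0.3]
grip_width: 0.0348
```

>>> play_rows:
  series:
    - [0.4, 0, -0.3, 0.3, 0, 0, 0]
    - [0.4, 0, 0, 0.35, 0, 0, 0]
    - [0.4, 0, 0, 0.35, 0, 0, 0]
    - [0.4, 0, 0, 0.35, 0, 0, 0]
    - [0.4, 0, 0, 0.35, 0, 0, 0]
    - [0.4, 0, 0, 0, 0, 0, 0]
    - [0.4, 0, 0, 0, 0, 0, 0]

```text
time: 40.47
position: [0.4597, -0.1299, 0.2022]
tool_rot: [-0.706, -0.037, 0.038, 0.706]
ft_force: [0.1, -0.5, -0.3]
grip_width: 0.0349
```

```bash
python3 -c "
from h import *
im=eyes.camera('top');cv2.imwrite('pics/t9.png',im[:,:,::-1])
im=eyes.camera('scene');cv2.imwrite('pics/s9.png',im[:,:,::-1])
o=robot.get_obs();print(o['time'],o['position'],o['ft_force'])"
```

```text
40.5667 [ 0.46107751 -0.13244546  0.2025027 ] [0.27856093 1.33391956 1.25105204]
```

View pics/t9.png

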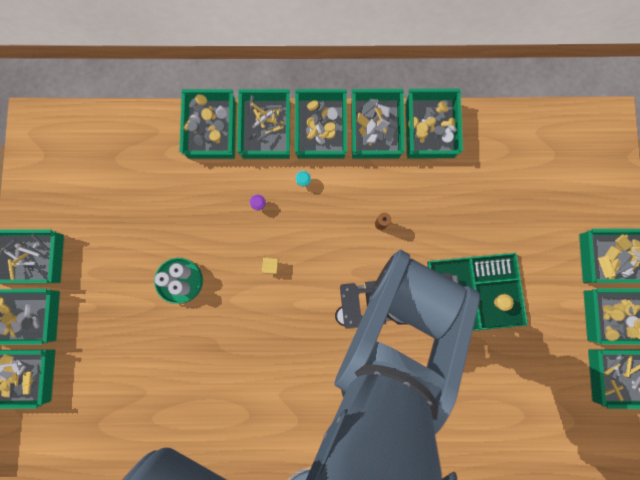

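View pics/s9.png

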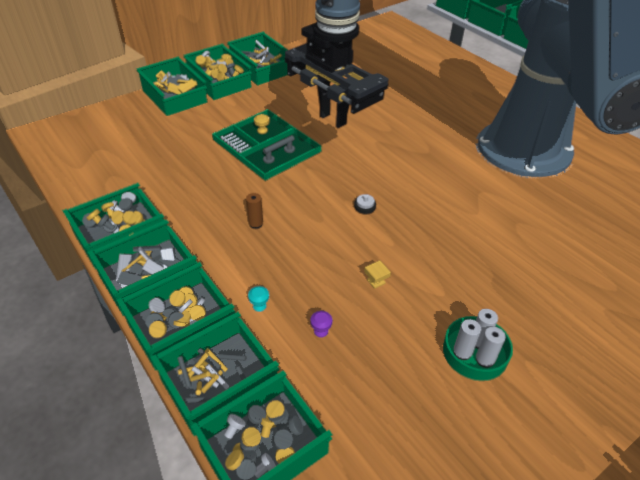

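Everything is in place. I'll move the arm a little further clear for one last close look, then hand in.

>>> play_rows:
  series:
    - [0.4, 0, 0, 0.3, 0, 0, 0]
    - [0.4, 0, 0, 0.35, 0, 0, 0]
    - [0.4, 0, 0, 0.35, 0, 0, 0]
    - [0.4, 0, 0, 0.2, 0, 0, 0]
    - [0.4, 0, 0, 0, 0, 0, 0]
    - [0.4, 0, 0, 0, 0, 0, 0]
    - [0.4, 0, 0, 0, 0, 0, 0]

```text
time: 41.15
position: [0.4496, -0.0141, 0.2027]
tool_rot: [0.707, 0.036, -0.035, -0.706]
ft_force: [-0.1, 0.4, -0.9]
grip_width: 0.0352
```

```bash
python3 -c "
from h import *
im=eyes.camera('scene');a=cv2.resize(im[100:190,200:330],(650,450));b=cv2.resize(im[290:380,430:460+60],(450,450))
t=eyes.camera('top');c=cv2.resize(t[240:345,420:535],(493,450))
cv2.imwrite('pics/f1.png',cv2.resize(np.hstack([a,c])[:,:,::-1],(800,315)));cv2.imwrite('pics/f2.png',b[:,:,::-1])"
```

```text
(no output)
```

View pics/f1.png

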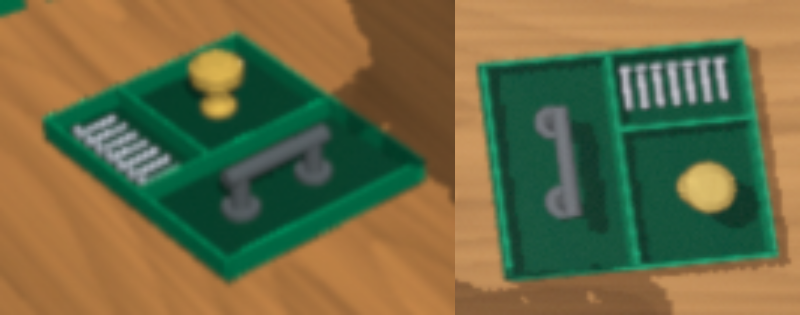

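View pics/f2.png

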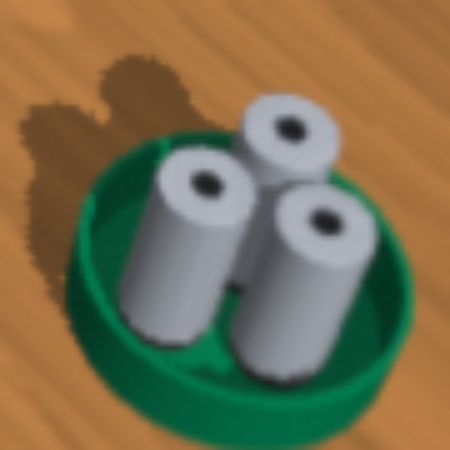

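```bash
python3 -c "
from rig import ticket
print(ticket.hand_in())"
```

```text
the job is handed in; nothing more can be done
None
```

I made up both kits and handed the job in at about 41 s, with the gripper open and clear of everything.

- **Leg kit:** the three steel feet stand upright on the tub floor in a close triangle, about 35 mm between centres, clear of the wall.
- **Drawer kit:** the brass round knob stands on its base in the square compartment. The bar pull stands on both feet in the long compartment, with its bar lengthwise.
- **Left alone:** the square knob, the glide and the purple, turquoise and brown look-alikes were not touched. They show at the same pixels as at the start; the arm partly hid the glide in the last full top view, but it is in place in the scene view.

**Checks:** the last close-up pictures show all five pieces upright. No force reading passed 17 N; the highest was on the first foot's set-down, and the other pieces met the floor at about 5 N. The wrist camera put the tray 2–4 mm from where the top camera did, so I placed the knob and the bar pull between the two. The two camera views put the foot tops at 73 mm, against 70 or 76 mm by the description. Neither difference mattered for the grasps or the placing. No check failed.

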